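# Pack the bottle crate, then hold the mirror so the camera sees its marker

### The job

Pack the two bottles that stand on the bench upright into the open grey crate, beside the bottle already in it, without tipping or dropping any of them. Then take the red knob on top of the sprung mirror and turn the mirror until the bench camera, looking straight into it, sees the orange disc at the end of the crate in the middle of its view; finish still gripping the knob and holding the mirror steady at that angle (it springs back if let go; the yellow pointer under the mirror shows which way the reflected view looks). Leave the crate's own bottle in the crate and do not knock over or shift the glass vial and the petri dish nearby.

Things in the scene. Friction and masses are not known exactly. Their poses are not given: they have to be found in the camera images.
- brown_bottle: brown glass bottle with black screw cap, loose, 48 mm diameter, 96 mm tall, about 0.15 kg; the cap is 36 mm in diameter and takes up the top 20 mm, below it the shoulder widens to the body. To be packed. Origin: centre of its underside, z up.
- clear_bottle: clear glass bottle with blue screw cap, loose, 56 mm diameter, 105 mm tall, about 0.19 kg; the cap is 36 mm in diameter and takes up the top 20 mm, below it the shoulder widens to the body. To be packed. Origin: centre of its underside, z up. The two loose bottles may swap places.
- packed_bottle: brown bottle with blue cap, 51 mm diameter, 90 mm tall, loose, already standing in the crate at its -y end (crate frame). Origin: centre of its underside.
- crate: open grey crate, fixed to the bench, no dividers, outside 72 x 176 x 52 mm (x, y, z), walls and floor 4 mm, so inside 64 x 168 mm and 48 mm deep. Three bottles just fit in one row along its y axis. Origin: centre of its underside; inner floor at z = 4 mm; +y is the long axis, towards the orange marker.
- marker (a point): centre of the orange disc (44 mm diameter, black dot in the middle) that stands upright on the outside of the crate's +y end; at crate x 0, y 92 mm, z 75 mm, top edge at 97 mm. Fixed to the crate.
- mirror_station: aluminium base plate 270 x 76 x 10 mm, fixed to the bench, with a grey camera at its -x end (top at 94 mm) and an upright sprung mirror near its +x end. Origin: on the mirror's vertical turning axis, at the underside; x axis runs from the camera lens towards the mirror, z up.
- lens (a point): front of the camera lens, at station x -150 mm, y 0, z 75 mm. The camera looks level along station +x at the middle of the mirror.
- mirror (a joint): angle of the mirror about its vertical axis, 0 to 1.2 rad, growing counter-clockwise seen from above. At 0 the glass (frame 74 mm wide, 68 high; its face in the turning axis) faces the lens, along station -x. A light spring (0.015 N m, plus 0.03 N m per rad) returns it to 0. The reflected line of sight turns by twice this angle, counter-clockwise, from station -x.
- knob (a point): centre of the red bar knob on top of the mirror, on the turning axis, 129 mm above the bench; the bar is 14 mm thick, 40 mm long, 30 mm high (z 114 to 144 mm) and turns with the mirror. Its length runs along the mirror's face (station y at angle 0); its x axis at angle 0 is station x.
- sight_line (a point): the camera's line of sight after the mirror, shown by the thin yellow pointer (78 mm long, 20 mm above the bench), geared to turn twice as far as the mirror. Origin: on the turning axis at the middle of the glass, 75 mm high; x axis: where the reflected view (and the pointer) goes. The marker is in the middle of the camera's view when it lies on this x axis.
- vial: small clear screw-cap vial, loose bystander, 22 mm diameter, 50 mm tall; leave alone. Origin: centre of its underside.
- petri: clear petri dish with cream filling, loose bystander, 60 mm diameter, 15 mm tall, on the bench between crate and camera; leave alone. Origin: centre of its underside.
Things that resemble listed ones, but are neither listed nor needed, are in the scene too. Leave any green or turquoise look-alike of the clear_bottle alone.

How it is judged:
By the outcome, as a careful person would: the job done as asked, in the order asked, and still so for the second after the job is handed in, while the arm keeps its last pose, push and grip.
It also fails if it takes over 58 s, if anything falls off the work surface, if the arm or the gripper's body presses on something with over 40 N, if the wrist force passes 120 N, or if a joint passes its speed limit or range.

### The arm

A 7-joint arm with a two-finger parallel gripper is mounted at the origin on a cart in front of the work surface, level with it; the furniture and walls round the work are solid. World frame = base frame: x ahead of the robot, y to its left, z up, the work surface at z = 0. Lengths are in m, angles in rad, forces in N, time in s.
With the tool pointing down it reaches from about 0.4 to 0.925 m from the base axis. Payload 4.1 kg.
Tool frame: the origin (TCP) lies on the centre line of the jaws, within the pads' length; the fingertips stand 17 mm ahead of it and the grasp point (between the pads) lies 2 mm behind it; z points along the fingers, y is the direction in which the jaws open and shut (so a half turn about z gives the same grasp; the last joint's range is limited). The gripper opens to 85 mm and grips with 20 to 120 N. Pads are 22 mm wide; open, the fingers measure 114 mm over their backs; the gripper's body (76 mm by 85 mm) begins 54 mm behind the grasp point. The pads swing forward as they close: fully open they stand 13 mm farther back than shut.
Start: joints at [1.148, 0.398, 0.045, 1.537, -0.019, 1.207, -0.051], TCP at [0.207, -0.616, 0.22] pointing down, gripper open.
Joint ranges: [-2.82, 2.82], [-0.49, 2.23], [-1.37, 1.46], [0, 2.46], [-1.36, 4.5], [0.23, 2], [-2.94, 2.94]. Speed limits (rad/s): [2.57, 2.57, 3.14, 3.14, 3.14, 3.14, 3.14].

### API

Orientations are given as a unit quaternion [x, y, z, w].
In Python, from station import r, vision gives the robot as it stands.
- The arm moves only by the shell command python3 -m pendant 'ROWS' [OPENING] [FORCE]. ROWS is JSON, a list of rows, each a list of 6 numbers: the shift along the tool's x, y, z in cm, then the turn, a rotation vector about the tool's x, y, z in degrees. In form: [[dx, dy, dz, wx, wy, wz], ...]. A call has 1 to 12 rows; each row is the pose to reach, as a shift and turn from the pose commanded when the call began, along the tool's axes at that moment; what a row does not reach only later rows make up. A row lasts 1/10 s, in which the tool goes at most 50 mm and 8.59 degrees, less where a joint would pass 70% of its speed; a pose out of reach is approached as far as the arm can. A call with a gripper value outside its range is refused whole. OPENING is the finger opening in cm, from 0 to 8.54, set as the call begins (- or left out, the last holds). The fingers move at their own pace and stop on an object; FORCE is the grip in N (left out, the last holds). Time passes only in rows, so rows that repeat a pose let the fingers close. It gives the time, the measured TCP pose, the force and the opening at its end, in the units of the state.
- r.read_state(): the state, without advancing time (a new reading comes with each control period).
- vision.snapshot(name): name is "side" or "top" or "wrist"; returns a dict with "image" (480x640x3 uint8, red, green, blue), "mtx" (3x3 intrinsics, pixels), "R" (3x3) and "t" (3): a world point X has camera coordinates R X + t. Camera axes: x right, y down, z forward; pixel columns grow to the right and rows downward; lengths in m; the calibration is good to about 2 mm. A picture is of the moment at which its call begins. There is no depth.
- r.finish_job(): hands the job in, once; it reports no verdict.
The state is a dict: "time": time; "joint_pos": joint angles; "qvel": joint speeds; "effort": joint torques, N m; "eef_pos": TCP position; "tcp_rot": TCP orientation; "ft_force": force on the tool from outside, world axes, zero at the start; "moment": the same for the moment, N m; "width": finger opening in m.
Only numpy, scipy, OpenCV 4.12 (cv2) and the standard library are available. Lean on these libraries where they do the work, as an engineer would, in place of code of your own. Each camera call takes 0.05 s, during which the arm holds its last target.

## Working session

There is one attempt and no reset: what is moved stays moved. The work goes in short steps, Python scripts to look and compute and a shell command to move; the robot and the scene stay as the last step left them, time stands still between calls to the robot, and variables do not carry over. Pictures are saved under pics/ and viewed, and the job is handed in when it is done.

```bash
ls; mkdir -p pics; python3 - <<'E'
from station import r, vision
import cv2
s=r.read_state(); print(s)
for n in ["side","top","wrist"]:
    d=vision.snapshot(n); cv2.imwrite(f"pics/{n}0.png",d["image"][:,:,::-1]); print(n,d["mtx"],d["R"],d["t"])
E
```

```text
pics
{'time': 0.0, 'joint_pos': array([ 1.14799456,  0.39918001,  0.04500884,  1.5379039 , -0.0187199 ,
        1.20689533, -0.05067012]), 'qvel': array([-6.53972671e-04, -4.71643080e-04,  3.75439912e-05, -4.04814069e-05,
       -5.20367064e-04,  7.60879170e-04, -3.68094960e-04]), 'effort': array([-3.66756340e-04, -4.75132084e+01,  1.36462949e+00, -2.54221255e+01,
        1.15290398e-02,  9.39771387e-03,  1.94019254e-07]), 'eef_pos': array([ 0.206639  , -0.61557548,  0.21936009]), 'tcp_rot': array([ 9.86909480e-01,  1.61272169e-01, -2.11039218e-04, -9.59712160e-04]), 'ft_force': array([-0.21059443,  0.00656647, -0.10800458]), 'moment': array([ 0.02416936, -0.0238875 , -0.01266145]), 'width': 0.08514945968276183}
side [[473.56922887   0.         313.45763934]
 [  0.         473.56922887 242.76113235]
 [  0.           0.           1.        ]] [[-0.99683132 -0.07500291  0.02649326]
 [-0.05576355  0.42140028 -0.90515868]
 [ 0.05672526 -0.90376787 -0.42424743]] [0.57136728 0.15825716 1.01866045]
top [[571.56368896   0.         314.90186056]
 [  0.         571.56368896 235.89560818]
 [  0.           0.           1.        ]] [[-0.00693186 -0.99996996 -0.00346761]
 [-0.98042543  0.00747865 -0.19674867]
 [ 0.1967687   0.00203589 -0.98044782]] [-0.04680496  0.58422785  1.25863292]
wrist [[353.40890892   0.         316.99348323]
 [  0.         353.40890892 243.31205547]
 [  0.           0.           1.        ]] [[ 0.31819369 -0.94802352 -0.00204402]
 [-0.901352   -0.30319568  0.30925224]
 [-0.29379813 -0.09655973 -0.95097785]] [-0.64807013 -0.04182358  0.38088163]
```

View pics/side0.png

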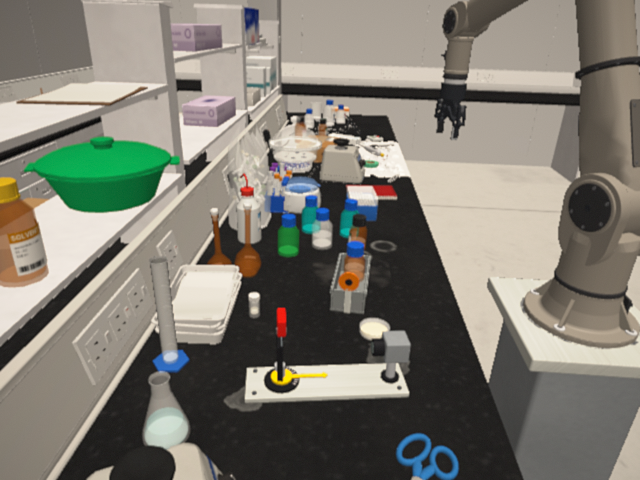

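View pics/top0.png

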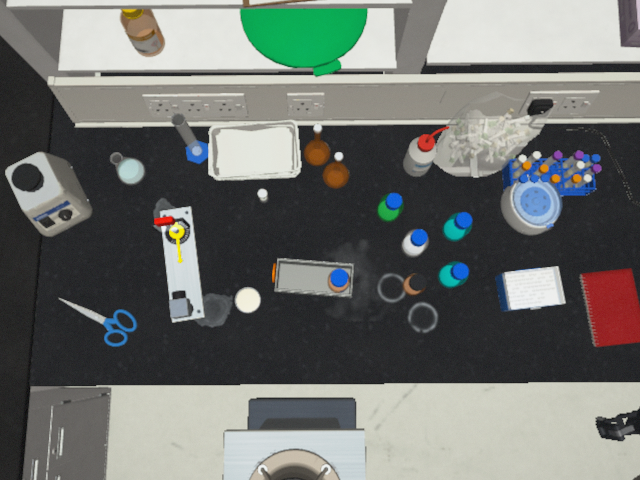

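View pics/wrist0.png

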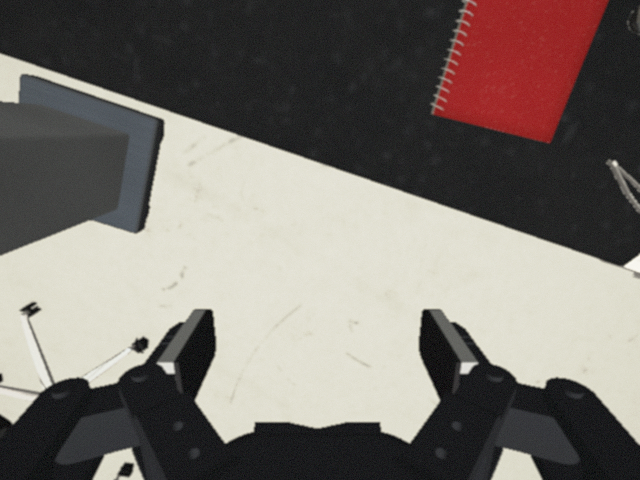

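Candidates for the clear bottle in the top view are (417,240) clear, (389,207) green, (457,226) turquoise and (453,273) turquoise. For the brown bottle they are (412,283) with the black cap, (339,280) which is the packed one, and the flasks at (317,150) and (335,175). I'll check my choices in a close crop.

```bash
python3 - <<'E'
import cv2,numpy as np
t=cv2.imread("pics/top0.png"); s=cv2.imread("pics/side0.png")
a=cv2.resize(t[180:340,250:490],None,fx=3.2,fy=3.2,interpolation=cv2.INTER_CUBIC); cv2.imwrite("pics/c1.png",a)
b=cv2.resize(s[190:320,260:420],None,fx=4.5,fy=4.5,interpolation=cv2.INTER_CUBIC); cv2.imwrite("pics/c2.png",b)
c=cv2.resize(t[190:340,140:270],None,fx=4,fy=4,interpolation=cv2.INTER_CUBIC); cv2.imwrite("pics/c3.png",c)
E
```

```text
(no output)
```

View pics/c1.png

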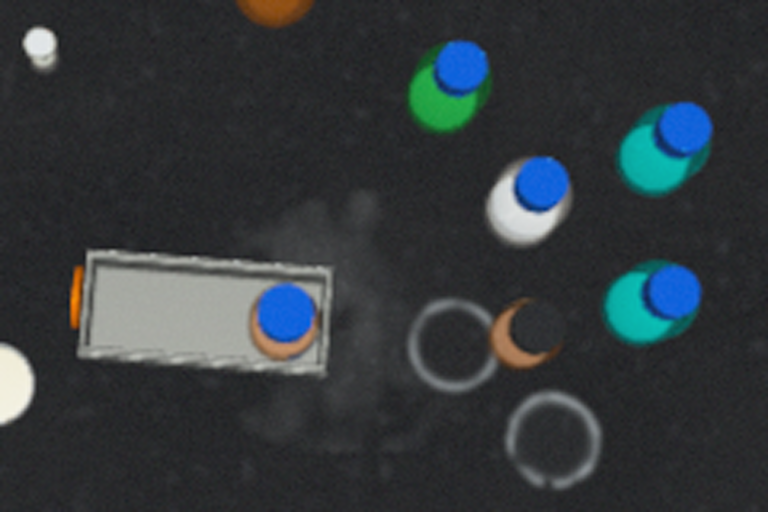

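View pics/c2.png

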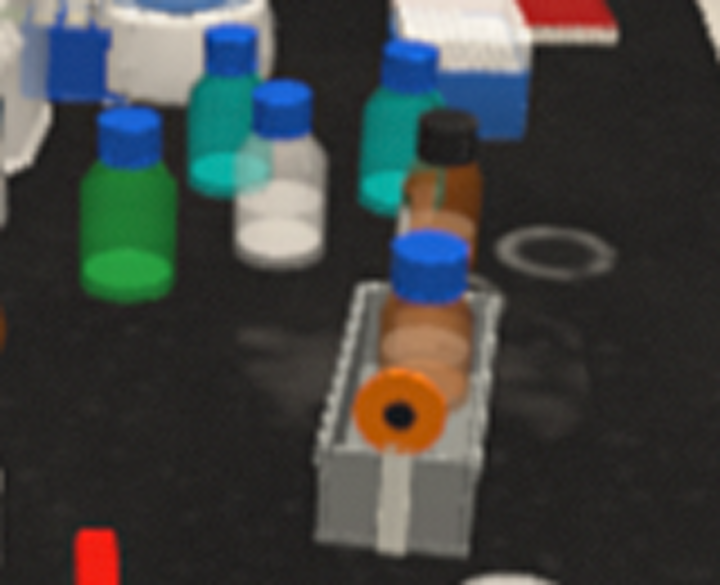

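View pics/c3.png

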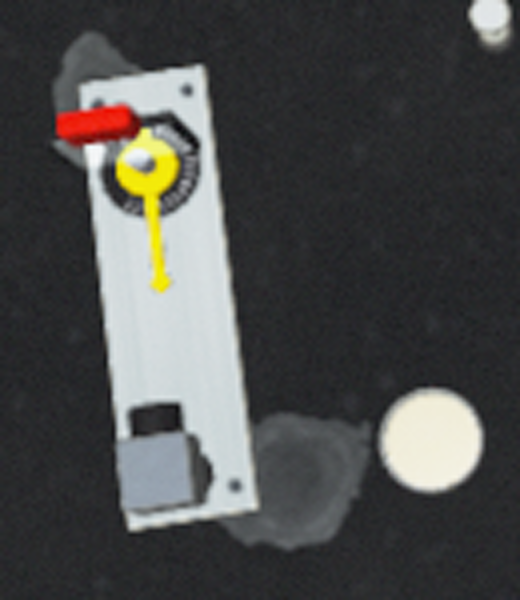

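The crop confirms the choice: the clear bottle (uncoloured, blue cap) is at top (417,240) and the brown one with the black cap is at (412,283). The crate's orange disc is at its left end and the packed bottle stands at its right (-y) end.

```bash
cat > h.py <<'E'
import cv2,numpy as np
from station import r,vision
from scipy.spatial.transform import Rotation as Ro
def snap(n,name):
    d=vision.snapshot(n); cv2.imwrite(f"pics/{name}.png",d["image"][:,:,::-1]); return d
def plane(d,uv,z):
    R,t=d["R"],d["t"]; c=-R.T@t; v=R.T@np.linalg.solve(d["mtx"],np.r_[uv,1.]); return c+v*(z-c[2])/v[2]
def tri(pairs):
    A=np.zeros((3,3));b=np.zeros(3)
    for d,uv in pairs:
        R,t=d["R"],d["t"]; c=-R.T@t; v=R.T@np.linalg.solve(d["mtx"],np.r_[uv,1.]);v/=np.linalg.norm(v);P=np.eye(3)-np.outer(v,v);A+=P;b+=P@c
    return np.linalg.solve(A,b)
def proj(d,X):
    p=d["mtx"]@(d["R"]@np.array(X)+d["t"]); return p[:2]/p[2]
def blobs(d,lo,hi,amin=20,roi=None):
    h=cv2.cvtColor(d["image"],cv2.COLOR_RGB2HSV); m=cv2.inRange(h,np.array(lo),np.array(hi))
    if roi: k=np.zeros_like(m);x0,y0,x1,y1=roi;k[y0:y1,x0:x1]=255;m&=k
    n,l,st,ce=cv2.connectedComponentsWithStats(m)
    return [(ce[i].round(1),st[i].tolist()) for i in range(1,n) if st[i][4]>=amin],m
def intool(X):
    s=r.read_state(); return Ro.from_quat(s["tcp_rot"]).inv().apply(np.array(X)-s["eef_pos"])
E
python3 - <<'E'
from h import *
T=vision.snapshot("top");S=vision.snapshot("side");W=vision.snapshot("wrist")
s=r.read_state(); c=-W["R"].T@W["t"]; print("cam in tool",intool(c), "fwd",Ro.from_quat(s["tcp_rot"]).inv().apply(W["R"].T).round(3)[:])
print("camaxes in tool",(W["R"]@Ro.from_quat(s["tcp_rot"]).as_matrix()).round(3))
for n,d in (("T",T),("S",S)):
  for nm,lo,hi in (("blue",(105,150,80),(120,255,255)),("orange",(5,200,150),(15,255,255)),("red",(0,200,120),(3,255,255)),("yellow",(24,200,150),(32,255,255))):
    print(n,nm,[(b[0].tolist(),b[1]) for b in blobs(d,lo,hi)[0]])
E
```

```text
cam in tool [ 0.0780037  -0.00088589 -0.15422123] fwd [[ 0.015  0.956  0.293]
 [-0.995 -0.014  0.097]
 [ 0.097 -0.293  0.951]]
camaxes in tool [[-0.     1.     0.001]
 [-0.951  0.    -0.309]
 [-0.309 -0.001  0.951]]
T blue [([197.7, 153.7], [185, 141, 23, 23, 268]), ([591.0, 157.8], [581, 154, 19, 9, 114]), ([508.6, 173.6], [502, 159, 15, 28, 205]), ([531.5, 171.9], [519, 158, 28, 25, 242]), ([567.4, 181.2], [541, 158, 55, 38, 661]), ([582.0, 171.3], [575, 167, 15, 9, 42]), ([393.7, 200.6], [386, 192, 17, 18, 220]), ([463.4, 220.1], [455, 212, 18, 17, 238]), ([418.9, 236.9], [411, 229, 17, 17, 224]), ([459.7, 270.8], [451, 263, 18, 17, 236]), ([338.8, 277.3], [331, 269, 17, 18, 239]), ([501.3, 292.3], [495, 274, 13, 37, 209])]
T orange [([273.2, 272.9], [272, 264, 3, 18, 33])]
T red [([428.3, 139.5], [418, 127, 31, 24, 144]), ([163.4, 220.8], [154, 217, 20, 9, 135])]
T yellow [([128.9, 10.8], [123, 10, 13, 3, 30]), ([177.4, 239.4], [169, 229, 16, 34, 147])]
S blue [([250.6, 16.3], [245, 9, 13, 19, 139]), ([285.0, 180.7], [282, 177, 7, 8, 38]), ([276.7, 204.0], [271, 195, 14, 18, 198]), ([311.0, 200.8], [306, 196, 11, 11, 113]), ([361.1, 208.8], [345, 196, 32, 24, 321]), ([322.3, 213.7], [316, 207, 14, 14, 158]), ([288.4, 219.7], [281, 213, 15, 14, 175]), ([354.9, 248.9], [347, 242, 17, 15, 229]), ([171.2, 362.5], [152, 350, 37, 23, 419])]
S orange [([348.6, 280.3], [339, 272, 20, 18, 224])]
S red [([246.8, 191.0], [241, 187, 12, 8, 76]), ([384.4, 190.2], [374, 186, 21, 9, 154]), ([281.1, 321.4], [277, 308, 9, 29, 242])]
S yellow [([290.0, 376.9], [271, 370, 55, 15, 237])]
```

```bash
python3 - <<'E'
from h import *
T=vision.snapshot("top");S=vision.snapshot("side")
P={"clear":([418.9,236.9],[322.3,213.7],.100),"packed":([338.8,277.3],[354.9,248.9],.088),"brown":([417.8,282.2],[359.3,220],.092),"knob":([163.4,220.8],[281.1,321.4],.135),"disc":([273.2,272.9],[348.6,280.3],.075)}
for k,(a,b,z) in P.items(): print(k,"tri",tri([(T,a),(S,b)]).round(4),"plane T",plane(T,a,z).round(4),"S",plane(S,b,z).round(4))
# crate rim corners from crop c1 (3.2x, offset 250,180)
for c in ([88,252],[332,268],[325,374],[80,355]): print("rim",plane(T,[c[0]/3.2+250,c[1]/3.2+180],.052).round(4))
h=lambda x,y:[x/4+140,y/4+190]
for c in ([80,85],[205,67],[258,510],[130,530]): print("station corner",plane(T,h(*c),.01).round(4))
print("pivot pointer",plane(T,h(148,165),.02),plane(T,h(160,285),.02))
print("petri",plane(T,h(432,440),.012),"vial top",plane(T,[262.3,194],.05))
for g in ([393.7,200.6],[463.4,220.1],[459.7,270.8]): print("lookalike",plane(T,g,.1).round(3))
E
```

```text
clear tri [ 0.573  -0.2839  0.0933] plane T [ 0.5714 -0.2826  0.1   ] S [ 0.5725 -0.267   0.1   ]
packed tri [ 0.4854 -0.1038  0.0806] plane T [ 0.4838 -0.1035  0.088 ] S [ 0.4866 -0.0886  0.088 ]
brown tri [ 0.473  -0.2791  0.0826] plane T [ 0.4712 -0.2773  0.092 ] S [ 0.4747 -0.2564  0.092 ]
knob tri [0.606  0.2799 0.131 ] plane T [0.6045 0.2788 0.135 ] S [0.6059 0.2854 0.135 ]
disc tri [0.4978 0.0427 0.0782] plane T [0.4965 0.0431 0.075 ] S [0.4993 0.0364 0.075 ]
rim [0.5322 0.0352 0.052 ]
rim [ 0.5193 -0.1396  0.052 ]
rim [ 0.4436 -0.1331  0.052 ]
rim [0.4583 0.0404 0.052 ]
station corner [0.657  0.3223 0.01  ]
station corner [0.6676 0.2472 0.01  ]
station corner [0.402 0.207 0.01 ]
station corner [0.391  0.2809 0.01  ]
pivot pointer [0.60525338 0.27674939 0.02      ] [0.53308287 0.26676144 0.02      ]
petri [0.44169156 0.10623975 0.012     ] vial top [0.68695939 0.07203777 0.05      ]
lookalike [ 0.655 -0.229  0.1  ]
lookalike [ 0.609 -0.384  0.1  ]
lookalike [ 0.495 -0.369  0.1  ]
```

Top-view positions agree with the triangulated ones to about 2 mm. Next I hover over the clear bottle with the jaws across the crate's x axis, then refine with the wrist camera.

```bash
python3 -m pendant '[[4,-1.8,0,0,0,-6],[8.2,-3.6,0,0,0,-12],[12.3,-5.4,0,0,0,-18],[16.4,-7.3,0,0,0,-24],[20.5,-9.1,0,0,0,-30],[24.6,-10.9,0,0,0,-37],[28.7,-12.7,0,0,0,-43],[32.9,-14.5,0,0,0,-49],[37,-16.3,0,0,0,-55],[41.1,-18.2,0,0,0,-61],[45.2,-20,0,0,0,-67],[45.2,-20,0,0,0,-67]]' 5.5 40; python3 - <<'E'
from h import *
d=snap("wrist","w1")
s=r.read_state();print(s["time"],s["eef_pos"],Ro.from_quat(s["tcp_rot"]).as_matrix().round(4).tolist())
b,m=blobs(d,(105,150,80),(120,255,255),200)
for c,st in b: print(c,st,plane(d,c,.102).round(4))
E
```

```text
time: 1.6
eef_pos: [0.5772, -0.2743, 0.2206]
tcp_rot: [0.73, 0.684, 0.003, -0.0]
ft_force: [-0.1, 1.6, -0.1]
width: 0.055
1.65 [ 0.57442963 -0.27836879  0.22038137] [[0.0703, 0.9975, 0.0014], [0.9975, -0.0703, 0.0022], [0.0023, 0.0013, -1.0]]
[172.8  15.2] [136, 0, 67, 38, 1877] [ 0.4892 -0.1155  0.102 ]
[414.6 167.7] [389, 144, 52, 50, 2016] [ 0.6536 -0.2272  0.102 ]
[310.3 241. ] [289, 217, 44, 48, 1644] [ 0.5704 -0.2802  0.102 ]
[359.9 342.7] [340, 319, 43, 48, 1595] [ 0.6078 -0.3779  0.102 ]
[257.3 392.8] [240, 370, 34, 51, 873] [ 0.5103 -0.4257  0.102 ]
[457.2 460.1] [448, 426, 20, 54, 528] [ 0.7022 -0.5213  0.102 ]
```

View pics/w1.png

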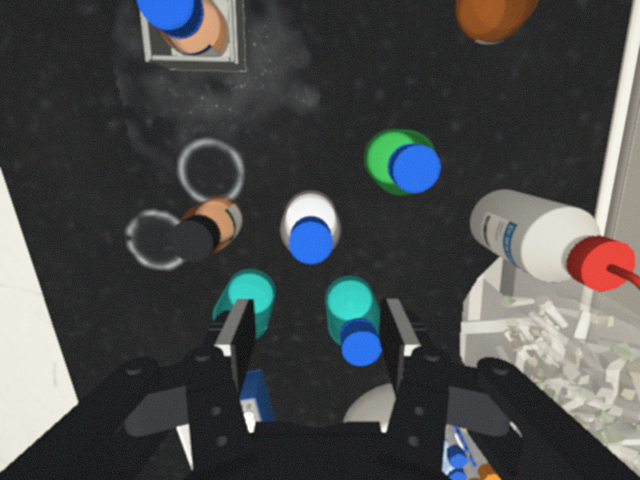

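The wrist view shows the clear bottle's cap at (310,241), the brown bottle's black cap at (196,241), green at (414,168), and turquoise at (360,343) and (250,300). I'll repeat the measurement now that the arm has settled.

```bash
python3 - <<'E'
from h import *
d=snap("wrist","w2")
s=r.read_state();print(s["time"],s["eef_pos"],Ro.from_quat(s["tcp_rot"]).as_matrix().round(4).tolist())
b,m=blobs(d,(105,150,80),(120,255,255),200)
for c,st in b[:3]: print(c,st,plane(d,c,.104).round(4))
c,st=b[2]
print("clear intool", intool(plane(d,c,.104)))
h=cv2.cvtColor(d["image"],cv2.COLOR_RGB2HSV); print(d["image"][240:250:3,185:260:6].tolist())
E
```

```text
1.7 [ 0.57240479 -0.28154102  0.22022309] [[0.0751, 0.9972, -0.0002], [0.9972, -0.0751, 0.0001], [0.0001, -0.0002, -1.0]]
[175.9  12.3] [139, 0, 65, 31, 1452] [ 0.4902 -0.1187  0.104 ]
[418.7 160.9] [392, 137, 54, 50, 2065] [ 0.653 -0.227  0.104]
[314.  235.7] [293, 211, 43, 49, 1652] [ 0.5705 -0.2798  0.104 ]
clear intool [ 0.00159565 -0.00198478  0.11622374]
[[[51, 53, 55], [57, 59, 58], [57, 58, 59], [51, 53, 56], [52, 53, 56], [42, 44, 43], [66, 41, 30], [116, 88, 67], [41, 42, 41], [41, 42, 43], [41, 38, 43], [39, 42, 42], [45, 46, 48]], [[48, 45, 49], [48, 48, 51], [54, 51, 54], [49, 47, 49], [47, 51, 52], [40, 41, 41], [101, 68, 43], [71, 57, 44], [44, 44, 42], [42, 36, 42], [44, 45, 45], [43, 44, 43], [38, 40, 40]], [[51, 52, 53], [51, 53, 55], [51, 52, 56], [45, 47, 51], [53, 51, 56], [51, 40, 29], [76, 59, 38], [39, 40, 45], [42, 40, 42], [41, 44, 45], [52, 52, 52], [39, 41, 41], [43, 44, 43]], [[51, 53, 51], [49, 50, 54], [54, 51, 50], [48, 49, 51], [50, 50, 49], [58, 47, 39], [39, 38, 39], [44, 45, 48], [41, 39, 39], [46, 44, 44], [52, 55, 52], [42, 43, 47], [41, 43, 44]]]
```

```bash
python3 -m pendant '[[0.1,0,3,0,0,0],[0.1,0,6,0,0,0],[0.1,0,8,0,0,0],[0.1,0,8,0,0,0]]'; python3 - <<'E'
from h import *
d=snap("wrist","w3")
b,m=blobs(d,(105,150,80),(120,255,255),200)
for c,st in b: print(c,st,plane(d,c,.104).round(4),intool(plane(d,c,.104)).round(4))
E
```

```text
time: 2.1
eef_pos: [0.5678, -0.2833, 0.137]
tcp_rot: [0.735, 0.678, -0.002, -0.003]
ft_force: [0.1, -1.2, 0.8]
width: 0.0547
[466.3 160.1] [432, 128, 83, 71, 1801] [ 0.6481 -0.2255  0.104 ] [0.0641 0.0737 0.035 ]
[326.1 258.6] [293, 232, 64, 68, 1011] [ 0.572  -0.2739  0.104 ] [0.0097 0.0017 0.0352]
[378.5 393.8] [363, 365, 34, 66, 1185] [ 0.5989 -0.3693  0.104 ] [-0.0832  0.0363  0.0351]
[244.5 390. ] [239, 370, 12, 40, 249] [ 0.5129 -0.3599  0.104 ] [-0.0808 -0.0502  0.0354]
[181.  450.5] [165, 425, 27, 43, 598] [ 0.4617 -0.407   0.104 ] [-0.1318 -0.0974  0.0356]
```

View pics/w3.png

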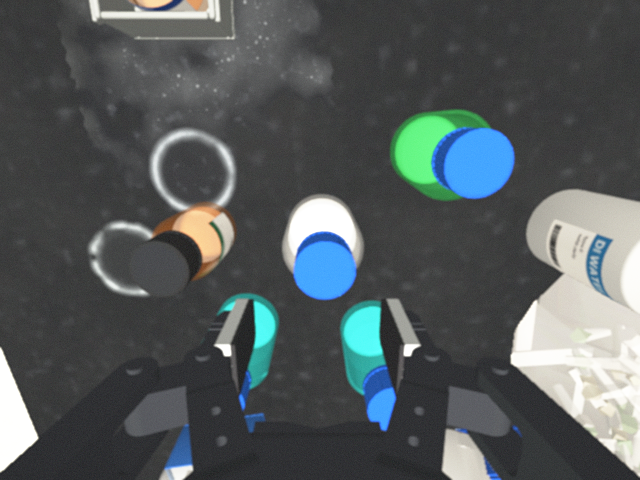

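Exposure changed. The cap-top ellipse of the clear bottle is centred near (325,266) and the brown one near (165,266), so I'll recompute from those.

```bash
python3 - <<'E'
from h import *
d=snap("wrist","w4")
g=d["image"].astype(int); h=cv2.cvtColor(d["image"],cv2.COLOR_RGB2HSV)
m=cv2.inRange(h,np.array((95,100,235)),np.array((125,255,255)))
n,l,st,ce=cv2.connectedComponentsWithStats(m)
for i in range(1,n):
    if st[i][4]>300:
        k=max(cv2.findContours((l==i).astype(np.uint8),0,1)[0],key=len); e=cv2.fitEllipse(k); X=plane(d,e[0],.105); print(e,X.round(4),intool(X).round(4))
s=r.read_state();print(s["eef_pos"],s["tcp_rot"])
X=plane(d,[165,266],.096);print("brown",X)
print((intool([.5714,-.2826,.105])))
E
```

```text
((472.92333984375, 162.35226440429688), (62.94868087768555, 72.5362319946289), 44.99199676513672) [ 0.654  -0.2273  0.105 ] [0.0627 0.0782 0.0357]
((320.9742126464844, 268.17132568359375), (56.437408447265625, 60.64878845214844), 86.84195709228516) [ 0.5705 -0.2802  0.105 ] [ 0.0033 -0.0008  0.0358]
((379.8196716308594, 404.8689270019531), (28.534313201904297, 41.74153137207031), 13.76475715637207) [ 0.6016 -0.3798  0.105 ] [-0.0935  0.0382  0.0359]
[ 0.57100404 -0.28351367  0.14081284] [ 7.34874667e-01  6.78202749e-01 -4.45567589e-04  2.35495557e-04]
brown [ 0.47684941 -0.27504953  0.096     ]
[0.00097734 0.00033076 0.03581182]
```

View pics/w4.png

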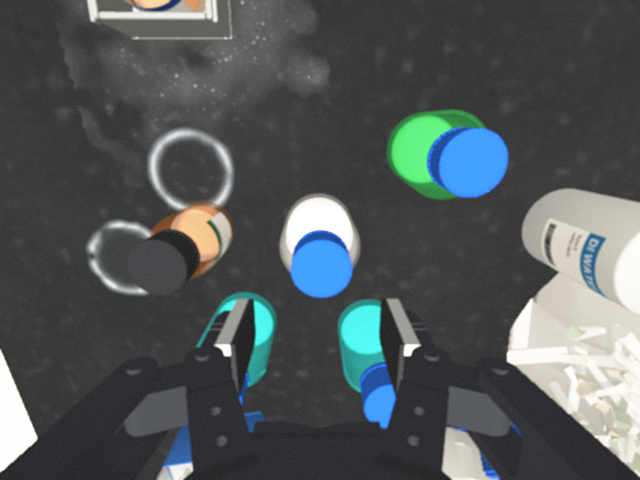

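```bash
python3 -m pendant '[[0.2,0,1.5,0,0,0],[0.2,0,2.8,0,0,0],[0.2,0,3.6,0,0,0],[0.2,0,3.7,0,0,0],[0.2,0,3.7,0,0,0]]' ; python3 - <<'E'
from h import *
d=snap("wrist","w5")
E
```

```text
time: 2.7
eef_pos: [0.5718, -0.2797, 0.103]
tcp_rot: [0.734, 0.679, -0.0, -0.0]
ft_force: [0.9, -0.2, 0.4]
width: 0.0552
```

View pics/w5.png

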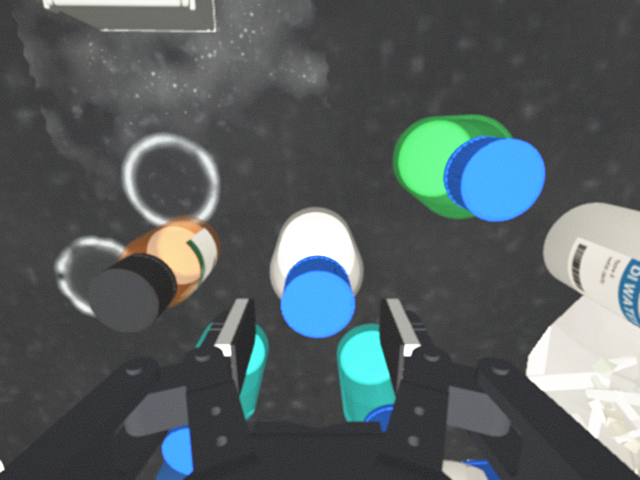

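The TCP projects to about (318,298) and the cap centre is at (317,297), so it is centred. Closing now.

```bash
python3 -m pendant '[[0,0,0,0,0,0],[0,0,0,0,0,0],[0,0,0,0,0,0],[0,0,0,0,0,0],[0,0,0,0,0,0]]' 3 45
```

```text
time: 3.25
eef_pos: [0.572, -0.2798, 0.1035]
tcp_rot: [0.734, 0.679, -0.0, 0.0]
ft_force: [0.6, -0.4, -0.2]
width: 0.0303
```

```bash
python3 -m pendant '[[0,0,-0.5,0,0,0],[0,0,-1.5,0,0,0],[0,0,-3,0,0,0],[0,0,-5,0,0,0],[0,0,-8,0,0,0],[0,0,-11,0,0,0],[0,0,-12,0,0,0],[0,0,-12,0,0,0]]'; python3 - <<'E'
from h import *
d=snap("wrist","w6"); s=snap("side","s6")
cv2.imwrite("pics/s6c.png",cv2.resize(cv2.imread("pics/s6.png")[120:340,240:440],None,fx=2.6,fy=2.6))
E
```

```text
time: 4.05
eef_pos: [0.5733, -0.2802, 0.2264]
tcp_rot: [0.734, 0.679, 0.001, 0.002]
ft_force: [-0.2, 0.2, -0.3]
width: 0.0302
```

View pics/w6.png

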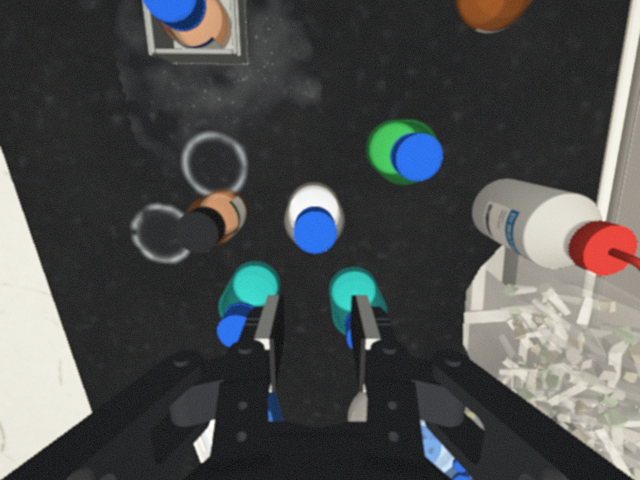

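View pics/s6c.png

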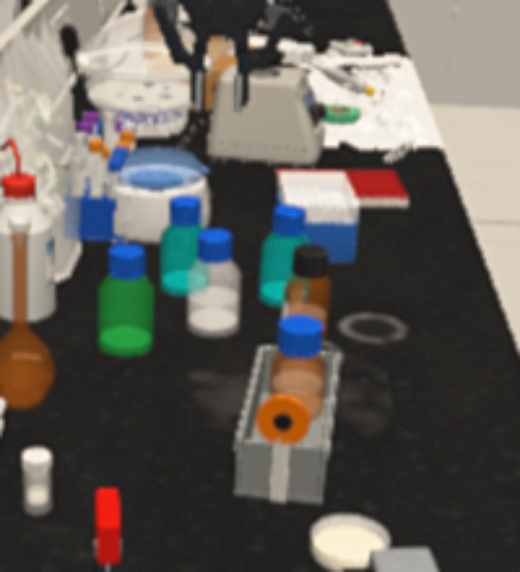

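No grip: the fingers closed to the commanded 30 mm without touching anything, so they passed above the cap. I'll check where the fingertips really are.

```bash
python3 - <<'E'
from h import *
S=snap("side","s7"); W=snap("wrist","w7");s=r.read_state();p=s["eef_pos"];print(p,s["width"])
Rm=Ro.from_quat(s["tcp_rot"])
for z in (-.03,-.015,0,.017):
    print(z,[proj(S,p+Rm.apply([0,y,z])).round(1) for y in (-.015,.015)],[proj(W,p+Rm.apply([x,.015,z])).round(1) for x in (.011,-.011)])
cv2.imwrite("pics/s7c.png",cv2.resize(cv2.imread("pics/s7.png")[100:240,260:400],None,fx=4.2,fy=4.2))
cv2.imwrite("pics/w7c.png",cv2.resize(cv2.imread("pics/w7.png")[260:440,220:420],None,fx=4,fy=4)[:600])
E
```

```text
[ 0.57085861 -0.27948563  0.22167586] 0.02965752226021556
-0.03 [array([331.2, 156.4]), array([319.4, 155.7])] [array([358.4, 310.7]), array([356.5, 358. ])]
-0.015 [array([330.9, 162.2]), array([319.2, 161.5])] [array([354.6, 293.8]), array([353. , 337.7])]
0 [array([330.7, 168. ]), array([319.1, 167.2])] [array([351.4, 279.8]), array([350.1, 320.6])]
0.017 [array([330.4, 174.4]), array([318.9, 173.6])] [array([348.4, 266.5]), array([347.3, 304.4])]
```

View pics/s7c.png

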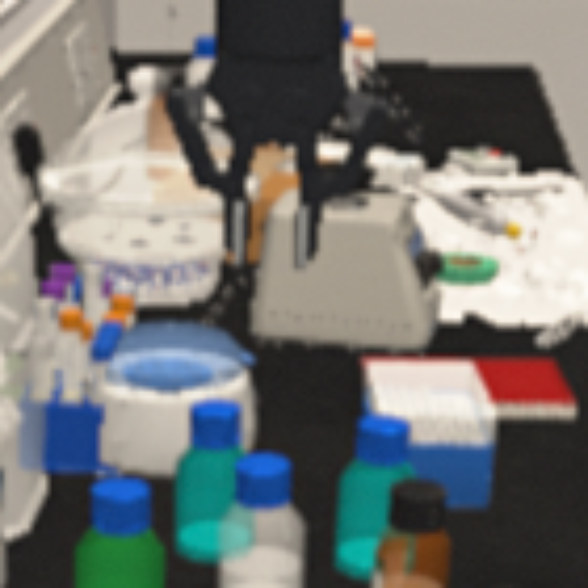

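View pics/w7c.png

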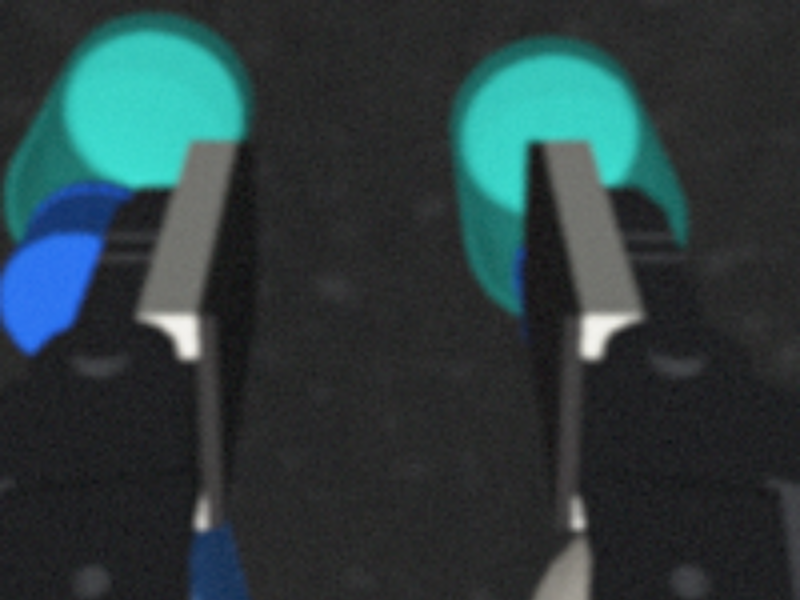

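Both cameras put the fingertips about 12 to 15 mm behind the reported TCP (side row 163, wrist row 295), not 17 mm ahead. That explains the miss, so I'll go down deeper in steps and watch contact.

```bash
python3 -m pendant '[[0,0,4,0,0,0],[0,0,8,0,0,0],[0,0,11,0,0,0],[0,0,12.5,0,0,0],[0,0,13.3,0,0,0],[0,0,13.3,0,0,0],[0,0,13.3,0,0,0]]' 6 45; python3 - <<'E'
from h import *
W=snap("wrist","w8");S=snap("side","s8")
cv2.imwrite("pics/s8c.png",cv2.resize(cv2.imread("pics/s8.png")[170:270,270:400],None,fx=5,fy=5))
E
```

```text
time: 4.95
eef_pos: [0.573, -0.2802, 0.0918]
tcp_rot: [0.734, 0.679, 0.0, 0.001]
ft_force: [0.3, 0.1, 0.0]
width: 0.0597
```

View pics/w8.png

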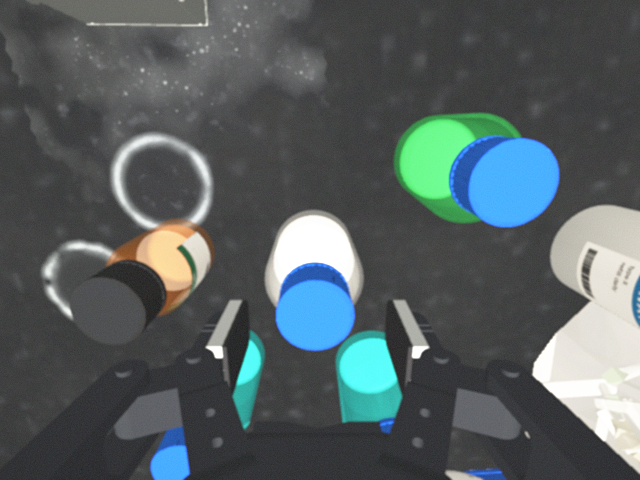

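View pics/s8c.png

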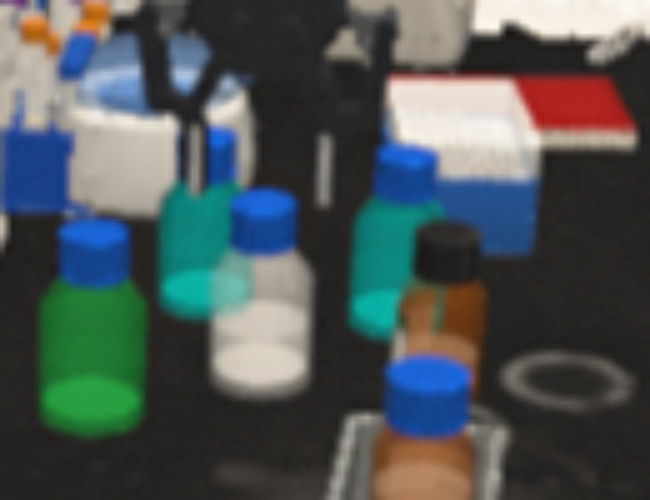

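```bash
python3 - <<'E'
from h import *
W=snap("wrist","w9");S=vision.snapshot("side");s=r.read_state();print(s["eef_pos"],s["width"])
for a,b in (([387,301],[309,208]),([247,302],[334.6,211])):
    X=tri([(W,a),(S,b)]);print(X.round(4),intool(X).round(4),proj(W,X),proj(S,X))
cv2.imwrite("pics/w9c.png",cv2.resize(cv2.imread("pics/w9.png")[240:420,200:440],None,fx=3.3,fy=3.3)[:600])
E
```

```text
[ 0.57281594 -0.28018324  0.09183603] 0.06006375022778184
[ 0.6054 -0.273   0.1113] [ 0.0097  0.0319 -0.0194] [394.70171902 301.04227665] [310.18740868 208.25836249]
[ 0.5412 -0.2704  0.1079] [ 0.0073 -0.0323 -0.0161] [245.47828313 302.52272944] [334.35178518 211.07507389]
```

View pics/w9c.png

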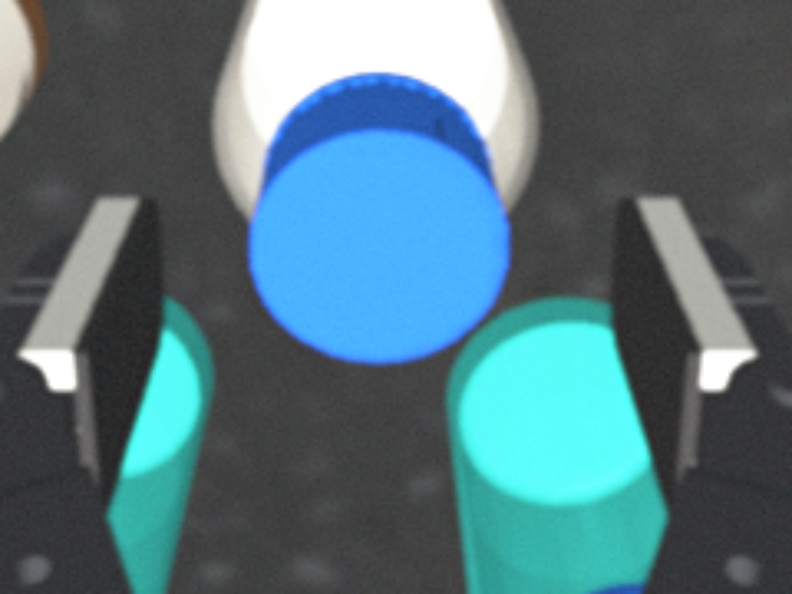

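Triangulated, the tips are about 18 mm behind the TCP at 60 mm opening, so I need the TCP about 1.8 cm lower.

```bash
python3 - <<'E'
from h import *
W=vision.snapshot("wrist"); print(intool(plane(W,[315.2,314.2],.105)),plane(W,[315.2,314.2],.105))
E
python3 -m pendant '[[0,0,0.8,0,0,0],[0,0,1.4,0,0,0],[0,0,1.8,0,0,0],[0,0,1.8,0,0,0],[0,0,1.8,0,0,0]]'
python3 -m pendant '[[0,0,0,0,0,0],[0,0,0,0,0,0],[0,0,0,0,0,0],[0,0,0,0,0,0],[0,0,0,0,0,0]]' 3 45
python3 - <<'E'
from h import *
W=snap("wrist","w10")
E
```

```text
[ 0.0001249  -0.00205871 -0.01342448] [ 0.5705148  -0.27981432  0.105     ]
time: 5.7
eef_pos: [0.5718, -0.2797, 0.0721]
tcp_rot: [0.734, 0.679, -0.0, -0.0]
ft_force: [-0.7, 0.2, -0.0]
width: 0.0601
time: 6.2
eef_pos: [0.5724, -0.2801, 0.073]
tcp_rot: [0.734, 0.679, 0.0, 0.001]
ft_force: [0.2, -0.2, 3.1]
width: 0.0339
```

View pics/w10.png

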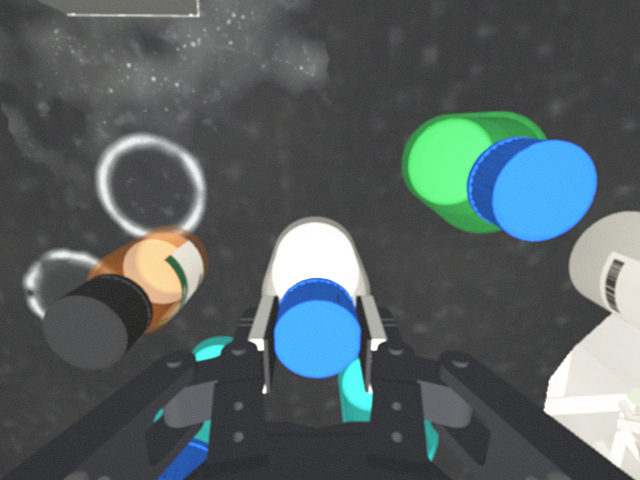

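Gripped at 34 mm with the cap between the pads. Now lifting.

```bash
python3 -m pendant '[[0,0,-0.5,0,0,0],[0,0,-1.5,0,0,0],[0,0,-3,0,0,0],[0,0,-5.5,0,0,0],[0,0,-8.5,0,0,0],[0,0,-11,0,0,0],[0,0,-12.5,0,0,0],[0,0,-12.5,0,0,0]]'; python3 - <<'E'
from h import *
d=snap("wrist","w11"); s=snap("side","s11")
cv2.imwrite("pics/s11c.png",cv2.resize(cv2.imread("pics/s11.png")[120:340,240:440],None,fx=2.6,fy=2.6))
E
```

```text
time: 7.05
eef_pos: [0.5736, -0.2804, 0.2007]
tcp_rot: [0.734, 0.679, 0.001, 0.003]
ft_force: [0.7, 0.2, -2.3]
width: 0.0339
```

View pics/w11.png

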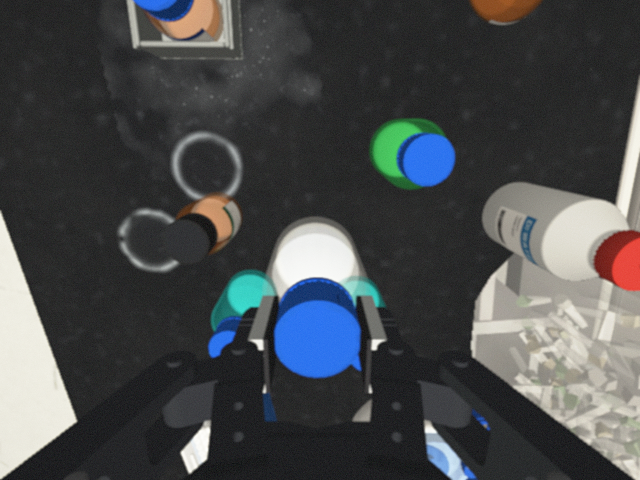

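View pics/s11c.png

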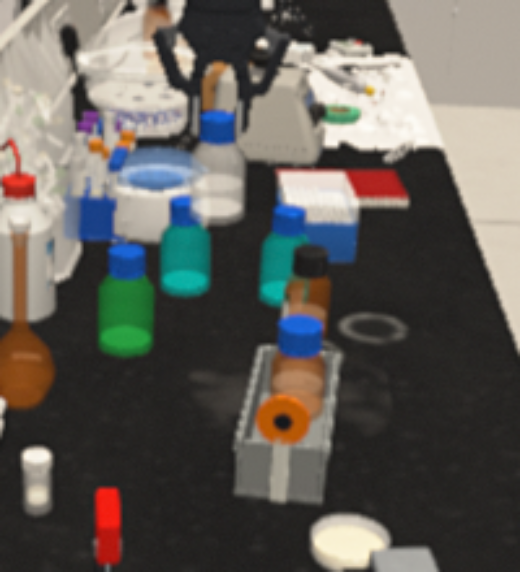

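The bottle is held upright and clear. Moving over the crate to measure it from close up.

```bash
python3 -m pendant '[[3,-1.6,0,0,0,0],[6.5,-3.5,0,0,0,0],[10,-5.4,0,0,0,0],[13.5,-7.2,0,0,0,0],[16.5,-8.8,0,0,0,0],[18.3,-9.7,0,0,0,0],[18.3,-9.7,0,0,0,0],[18.3,-9.7,0,0,0,0]]'; python3 - <<'E'
from h import *
d=snap("wrist","w12"); d=snap("wrist","w13"); s=r.read_state(); print(s["eef_pos"],s["tcp_rot"],s["width"])
E
```

```text
time: 7.95
eef_pos: [0.4894, -0.0907, 0.1969]
tcp_rot: [0.734, 0.679, -0.0, 0.0]
ft_force: [-0.4, -0.5, -1.5]
width: 0.0339
[ 0.489696   -0.09159934  0.19701574] [ 7.34799573e-01  6.78284241e-01 -2.57402510e-04  9.91718551e-05] 0.034159778698953876
```

View pics/w13.png

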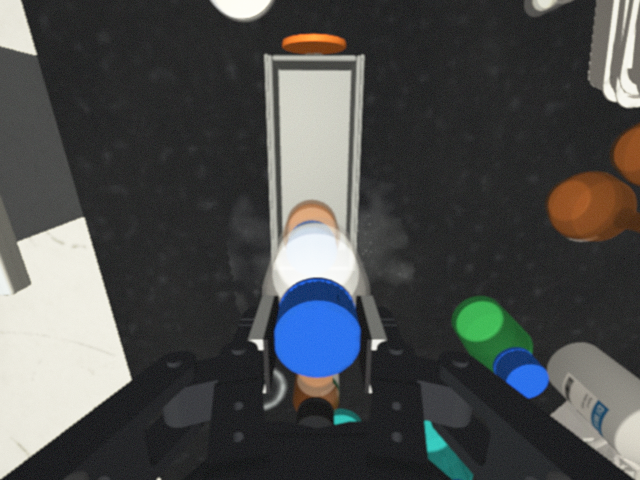

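The wrist view shows the crate top end at row ~55, columns 265–365, and the orange disc at (314,43). I'll zoom in on it.

```bash
python3 - <<'E'
import cv2
a=cv2.imread("pics/w13.png")[20:260,220:420]; cv2.imwrite("pics/w13c.png",cv2.resize(a,None,fx=2.5,fy=2.5,interpolation=cv2.INTER_CUBIC))
b=cv2.imread("pics/w13.png")[25:125,230:400]; cv2.imwrite("pics/w13d.png",cv2.resize(b,None,fx=4.7,fy=4.7,interpolation=cv2.INTER_CUBIC))
E
```

```text
(no output)
```

View pics/w13c.png

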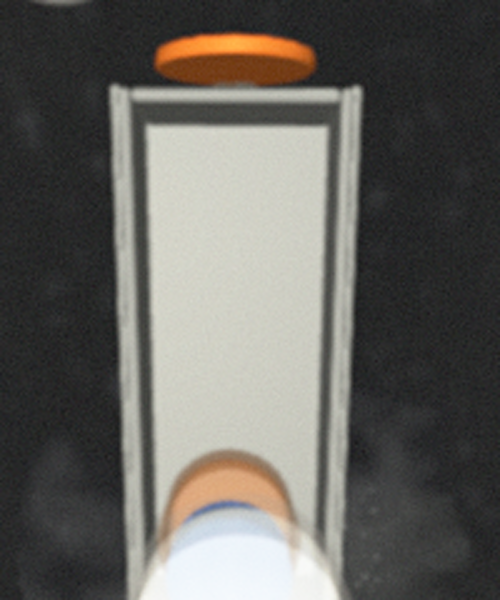

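View pics/w13d.png

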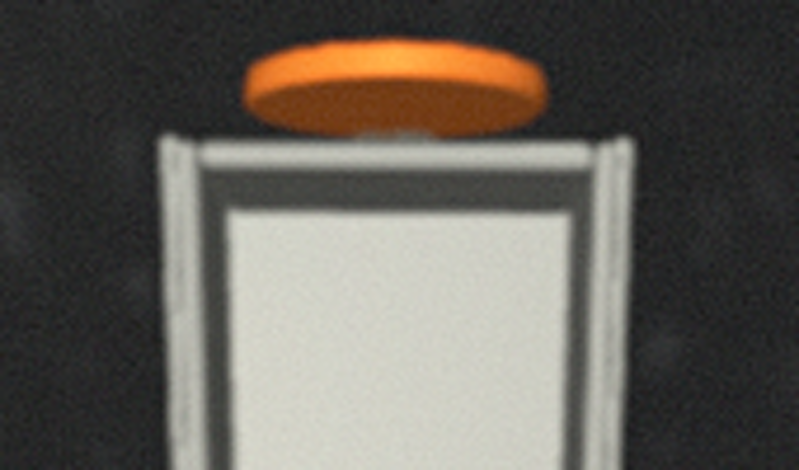

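```bash
python3 - <<'E'
from h import *
d=vision.snapshot("wrist"); T=vision.snapshot("top"); s=r.read_state()
P=lambda u,v,z:plane(d,[u,v],z)
out=[P(264,54.4,.052),P(365.1,54.4,.052),P(268.8,180,.052),P(360,180,.052)]
fl=[P(278.5,70.1,.004),P(351.3,70.1,.004),P(281.2,180,.004),P(348.4,180,.004)]
inn=[P(273.2,60.7,.052),P(356,60.7,.052)]
for n,q in (("outer",out),("floor",fl),("inner",inn)):
    print(n,[x[:2].round(4).tolist() for x in q], "width",np.linalg.norm(q[0]-q[1]).round(4))
    if len(q)==4:
        a=(q[0]+q[1])/2;b=(q[2]+q[3])/2;v=a-b;print(" mid",a.round(4),b.round(4),"axis yaw from +y deg",np.degrees(np.arctan2(-v[0],v[1])), "wid2",np.linalg.norm(q[2]-q[3]))
print("disc", P(314,45,.075))
for c in ([200,313],):
  pass
print("packed far edge at z .05/.06/.07",[P(312,200,z).round(4).tolist() for z in (.05,.06,.07)])
b,_=blobs(T,(105,150,80),(120,255,255)); print([(x[0].tolist(),x[1]) for x in b if 300<x[0][0]<430])
print(s["eef_pos"],np.degrees(np.arctan2(*Ro.from_quat(s["tcp_rot"]).as_matrix()[[1,0],0])))
E
```

```text
outer [[0.4586, 0.0443], [0.5351, 0.0382], [0.4507, -0.05], [0.5272, -0.0562]] width 0.0767
 mid [0.4969 0.0413 0.052 ] [ 0.489  -0.0531  0.052 ] axis yaw from +y deg -4.78373450865711 wid2 0.07675331852932711
floor [[0.4642, 0.0399], [0.5288, 0.0347], [0.4557, -0.0571], [0.5212, -0.0623]] width 0.0649
 mid [0.4965 0.0373 0.004 ] [ 0.4884 -0.0597  0.004 ] axis yaw from +y deg -4.747323015575808 wid2 0.06562406913034215
inner [[0.4651, 0.0395], [0.528, 0.0345]] width 0.0631
disc [0.49680466 0.04303093 0.075     ]
packed far edge at z .05/.06/.07 [[0.4855, -0.0703, 0.05], [0.4858, -0.0684, 0.06], [0.4861, -0.0664, 0.07]]
[([393.7, 200.6], [386, 192, 17, 18, 223])]
[ 0.48969192 -0.09130686  0.19710224] 85.42132443429611
```

The crate yaw of −4.8° matches the tool. The crate centre is (0.4895, −0.0468) and the packed bottle is at crate y ≈ −58 mm. The clear bottle goes to crate y +52.

```bash
python3 -m pendant '[[2.5,-0.1,0,0,0,0],[5.5,-0.2,0,0,0,0],[8,-0.3,0,0,0,0],[9.6,-0.4,0,0,0,0],[9.6,-0.4,1.5,0,0,0],[9.6,-0.4,4,0,0,0],[9.6,-0.4,5.5,0,0,0],[9.6,-0.4,5.5,0,0,0],[9.6,-0.4,5.5,0,0,0]]'; python3 - <<'E'
from h import *
d=snap("wrist","w14"); s=r.read_state(); print(s["eef_pos"])
S=snap("side","s14");T=snap("top","t14")
cv2.imwrite("pics/s14c.png",cv2.resize(cv2.imread("pics/s14.png")[170:330,290:420],None,fx=3.7,fy=3.7))
c=np.array([.4895,-.0468]);u=np.array([.083,.9965]);v=np.array([.9965,-.083]);q=s["eef_pos"][:2]-c;print("crate xy",q@v,q@u)
E
```

```text
time: 9.05
eef_pos: [0.4934, 0.0057, 0.1426]
tcp_rot: [0.734, 0.679, 0.0, -0.0]
ft_force: [-0.0, 0.4, -1.0]
width: 0.0341
[0.4937952  0.00584931 0.14311559]
crate xy -8.972697321476576e-05 0.05282153669537117
```

View pics/w14.png

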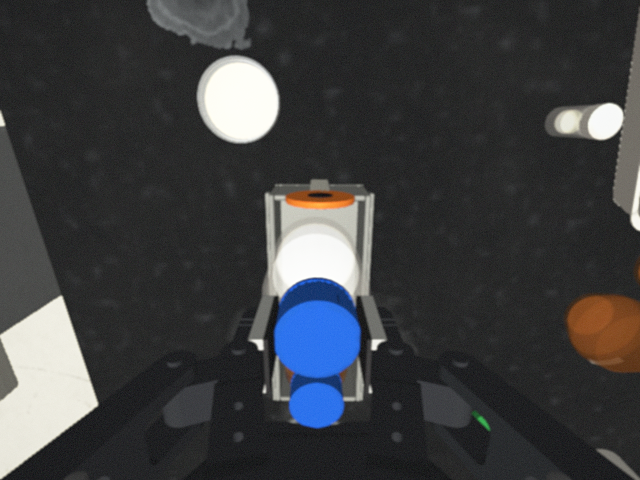

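View pics/s14c.png

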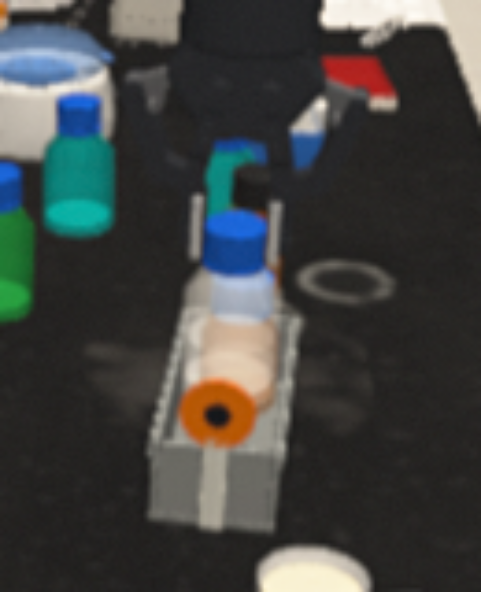

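```bash
python3 -m pendant '[[-0.1,0,1.5,0,0,0],[-0.1,0,3,0,0,0],[-0.1,0,4.5,0,0,0],[-0.1,0,5.5,0,0,0],[-0.1,0,6.2,0,0,0],[-0.1,0,6.2,0,0,0],[-0.1,0,6.2,0,0,0]]'; python3 - <<'E'
from h import *
s=r.read_state(); print(s["eef_pos"],s["ft_force"],s["moment"]); snap("wrist","w15")
E
```

```text
time: 9.9
eef_pos: [0.4933, 0.0052, 0.0809]
tcp_rot: [0.734, 0.679, 0.0, 0.0]
ft_force: [1.0, -0.2, -1.5]
width: 0.034
[0.49328547 0.00520529 0.08085753] [ 0.9699666  -0.17839721 -1.4801792 ] [ 0.07180779  0.00426797 -0.02131566]
```

View pics/w15.png

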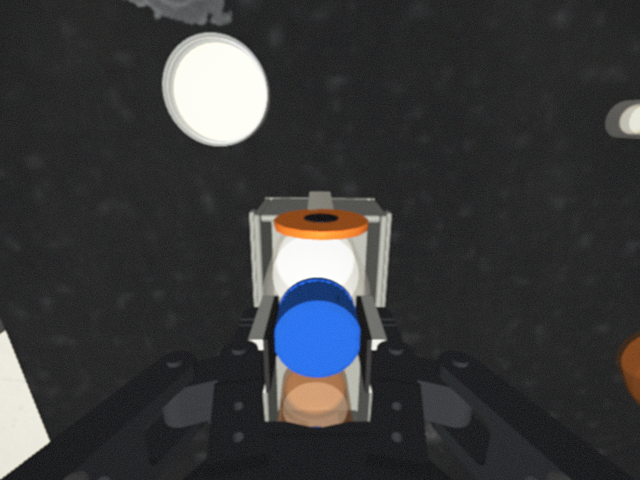

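```bash
python3 -m pendant '[[0,0,0.2,0,0,0],[0,0,0.35,0,0,0],[0,0,0.4,0,0,0],[0,0,0.4,0,0,0]]'
```

```text
time: 10.35
eef_pos: [0.4932, 0.0052, 0.0769]
tcp_rot: [0.734, 0.679, 0.0, 0.0]
ft_force: [-0.3, -0.7, 3.6]
width: 0.0339
```

Contact with the floor felt. Releasing and rising.

```bash
python3 -m pendant '[[0,0,0,0,0,0],[0,0,0,0,0,0],[0,0,0,0,0,0],[0,0,-1,0,0,0],[0,0,-3,0,0,0],[0,0,-6,0,0,0],[0,0,-10,0,0,0],[0,0,-12,0,0,0]]' 6; python3 - <<'E'
from h import *
snap("wrist","w16")
E
```

```text
time: 11.15
eef_pos: [0.4945, 0.0056, 0.2003]
tcp_rot: [0.734, 0.679, 0.002, 0.002]
ft_force: [0.0, -0.2, 1.2]
width: 0.0602
```

View pics/w16.png

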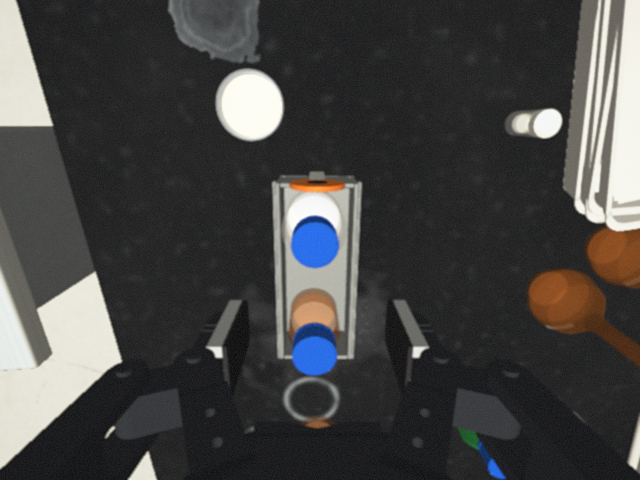

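The clear bottle stands upright in the crate, cap at (315,242), with the packed one at (315,349). Now to the brown bottle.

```bash
python3 -m pendant '[[-4.5,0,0,0,0,0],[-9,0.1,0,0,0,0],[-13.5,0.2,0,0,0,0],[-18,0.3,0,0,0,0],[-22.5,0.3,0,0,0,0],[-26.5,0.4,1,0,0,0],[-28.3,0.4,3,0,0,0],[-28.3,0.4,5,0,0,0],[-28.3,0.4,5,0,0,0],[-28.3,0.4,5,0,0,0]]'; python3 - <<'E'
from h import *
snap("wrist","w17");d=snap("wrist","w18"); s=r.read_state(); print(s["eef_pos"])
E
```

```text
time: 12.2
eef_pos: [0.475, -0.2766, 0.1467]
tcp_rot: [0.734, 0.679, 0.0, -0.0]
ft_force: [0.5, 0.5, 0.0]
width: 0.0606
[ 0.47595972 -0.2767873   0.14775071]
```

View pics/w18.png

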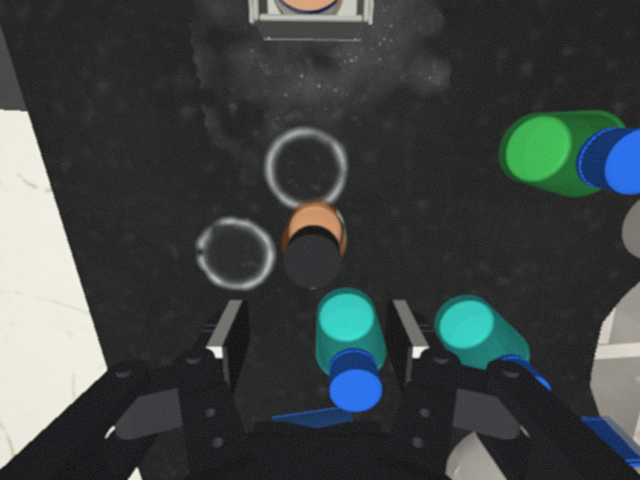

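The black cap top is centred near (313,260), with turquoise next at (347,315), roughly 9 cm away.

```bash
python3 - <<'E'
from h import *
d=vision.snapshot("wrist"); s=r.read_state()
X=plane(d,[313,260.5],.096); print(s["eef_pos"],X,intool(X))
a=d["image"][200:310,250:380]; cv2.imwrite("pics/w18c.png",cv2.convertScaleAbs(cv2.resize(a,None,fx=4.6,fy=4.6),alpha=1.8)[:,:,::-1])
E
```

```text
[ 0.47596614 -0.27689264  0.14783344] [ 0.47214466 -0.27522232  0.096     ] [ 0.00142448 -0.00405591  0.05182296]
```

View pics/w18c.png

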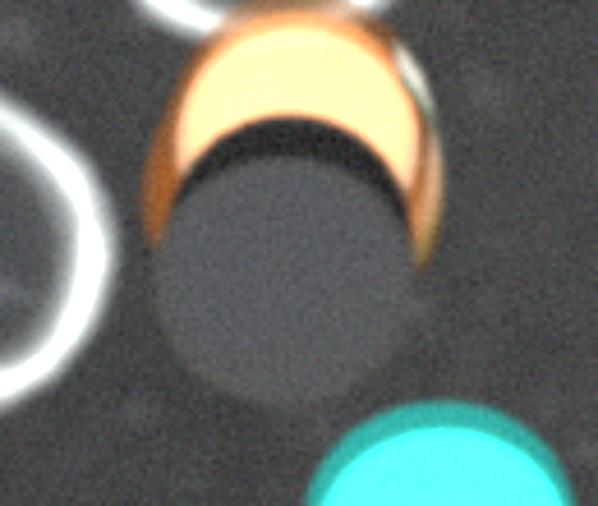

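```bash
python3 -m pendant '[[0.1,-0.2,2,0,0,0],[0.1,-0.4,4,0,0,0],[0.1,-0.4,6,0,0,0],[0.1,-0.4,7.5,0,0,0],[0.1,-0.4,8.2,0,0,0],[0.1,-0.4,8.2,0,0,0],[0.1,-0.4,8.2,0,0,0]]'
python3 -m pendant '[[0,0,0,0,0,0],[0,0,0,0,0,0],[0,0,0,0,0,0],[0,0,0,0,0,0],[0,0,0,0,0,0]]' 3 45
python3 - <<'E'
from h import *
W=snap("wrist","w19")
cv2.imwrite("pics/w19.png",cv2.convertScaleAbs(W["image"],alpha=1.5)[:,:,::-1])
E
```

```text
time: 13.05
eef_pos: [0.4718, -0.2761, 0.0654]
tcp_rot: [0.734, 0.679, 0.0, 0.001]
ft_force: [0.1, -0.3, 0.6]
width: 0.0601
time: 13.55
eef_pos: [0.472, -0.2764, 0.0656]
tcp_rot: [0.734, 0.679, 0.0, 0.001]
ft_force: [0.1, 0.7, 5.9]
width: 0.0349
```

View pics/w19.png

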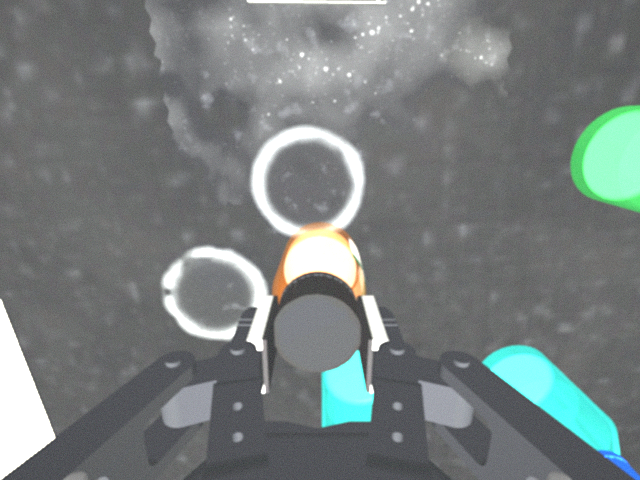

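Gripped (35 mm). Lifting and carrying it over the gap.

```bash
python3 -m pendant '[[0,0,-0.5,0,0,0],[0,0,-1.5,0,0,0],[0,0,-3,0,0,0],[0,0,-5.5,0,0,0],[0,0,-8.5,0,0,0],[0,0,-11,0,0,0],[0,0,-12.5,0,0,0],[0,0,-12.5,0,0,0]]'
python3 -m pendant '[[2.5,0,0,0,0,0],[6,0,0,0,0,0],[10,0,0,0,0,0],[14,-0.1,0,0,0,0],[18,-0.1,0,0,0,0],[21,-0.1,0,0,0,0],[22.5,-0.1,0,0,0,0],[22.5,-0.1,0,0,0,0],[22.5,-0.1,0,0,0,0]]'
python3 - <<'E'
from h import *
snap("wrist","w20"); d=snap("wrist","w21"); s=r.read_state(); print(s["eef_pos"],s["width"])
c=np.array([.4895,-.0468]);u=np.array([.083,.9965]);v=np.array([.9965,-.083]);q=s["eef_pos"][:2]-c;print("crate xy",q@v,q@u)
S=snap("side","s21");T=snap("top","t21")
cv2.imwrite("pics/s21c.png",cv2.resize(cv2.imread("pics/s21.png")[170:330,290:420],None,fx=3.7,fy=3.7))
E
```

```text
time: 14.4
eef_pos: [0.4723, -0.2767, 0.1921]
tcp_rot: [0.734, 0.679, 0.001, 0.003]
ft_force: [1.2, -0.4, -1.4]
width: 0.0348
time: 15.3
eef_pos: [0.4866, -0.0524, 0.1886]
tcp_rot: [0.734, 0.679, -0.001, -0.0]
ft_force: [1.1, -1.3, -2.6]
width: 0.0348
[ 0.48685396 -0.0533592   0.18883443] 0.03459297518061949
crate xy -0.002092364029161631 -0.006755859998995238
```

View pics/w21.png

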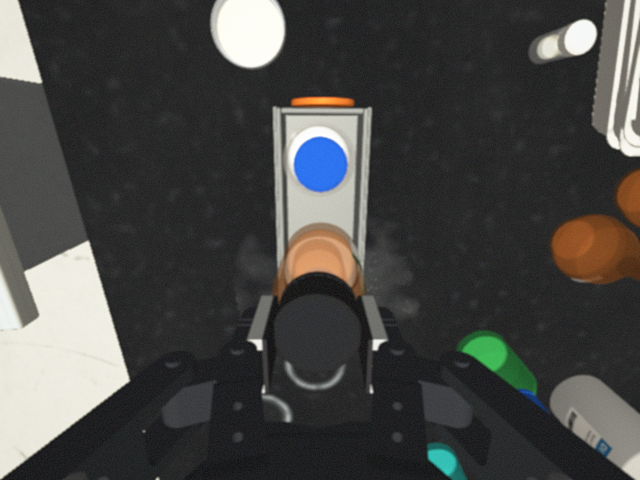

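View pics/s21c.png

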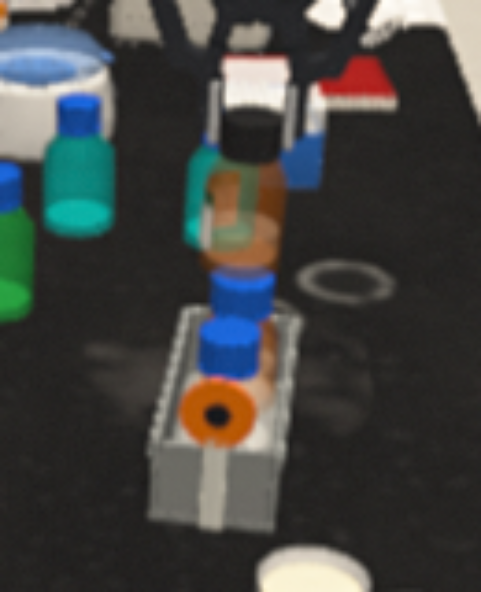

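```bash
python3 - <<'E'
from h import *
d=vision.snapshot("wrist"); s=r.read_state()
c=np.array([.4895,-.0468]);u=np.array([.083,.9965]);v=np.array([.9965,-.083])
f=lambda X:((X[:2]-c)@v*1000,(X[:2]-c)@u*1000)
h=cv2.cvtColor(d["image"],cv2.COLOR_RGB2HSV); m=cv2.inRange(h,np.array((100,150,120)),np.array((125,255,255)))
n,l,st,ce=cv2.connectedComponentsWithStats(m)
for i in range(1,n):
    if st[i][4]>600:
        k=max(cv2.findContours((l==i).astype(np.uint8),0,1)[0],key=len); e=cv2.fitEllipse(k); print(e,"crate",f(plane(d,e[0],.109)))
for uv in ([277,108.5],[369.5,108.5]): print("rim outer",f(plane(d,uv,.052)))
for uv in ([282,113],[364.5,113]): print("rim inner",f(plane(d,uv,.052)))
T=vision.snapshot("top"); b,_=blobs(T,(105,150,80),(120,255,255)); print([(x[0].tolist(),f(plane(T,x[0],.107))) for x in b if 250<x[0][0]<360])
print(s["eef_pos"],f(s["eef_pos"]))
cv2.imwrite("pics/w22c.png",cv2.resize(d["image"][90:250,250:390,::-1],None,fx=3.7,fy=3.7))
t=T["image"][230:320,240:370,::-1];cv2.imwrite("pics/t22c.png",cv2.resize(t,None,fx=6,fy=6))
E
```

```text
((319.3276062011719, 164.07618713378906), (51.19838333129883, 52.67405319213867), 179.62733459472656) crate (np.float64(-2.125585897075646), np.float64(51.01836049193035))
rim outer (np.float64(-34.66325198167715), np.float64(87.58846887036424))
rim outer (np.float64(36.6826441137382), np.float64(87.78791753680707))
rim inner (np.float64(-30.896174156948963), np.float64(84.33947619957392))
rim inner (np.float64(32.971760557057955), np.float64(84.51882050072798))
[([286.3, 273.3], (np.float64(-3.334714436578505), np.float64(58.713814579326716)))]
[ 0.48716117 -0.0528848   0.18918967] (np.float64(-1.825601244460621), np.float64(-6.257630002606127))
```

View pics/w22c.png

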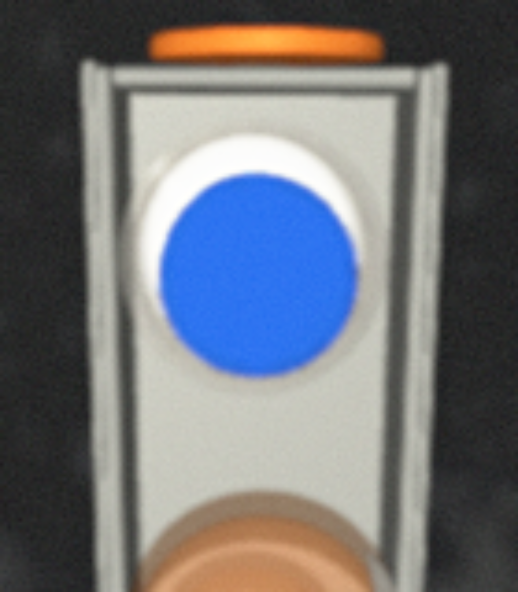

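View pics/t22c.png

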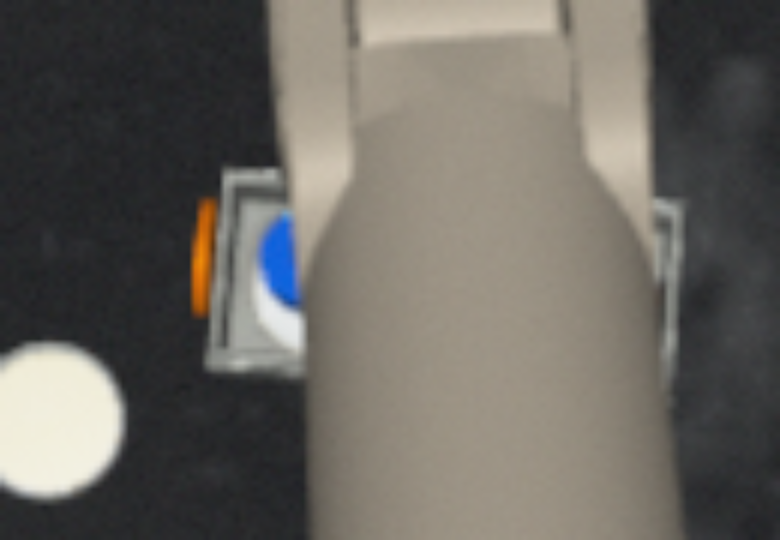

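Clear sits at crate y ≈ 51.5 and packed at ≈ −57.5, so the gap centre is about −4. I'm nudging 1 mm and 2 mm, then lowering while watching force.

```bash
python3 -m pendant '[[0.1,0.2,2,0,0,0],[0.1,0.2,4,0,0,0],[0.1,0.2,5.5,0,0,0],[0.1,0.2,6.5,0,0,0],[0.1,0.2,7.5,0,0,0],[0.1,0.2,8,0,0,0],[0.1,0.2,8,0,0,0]]'
python3 - <<'E'
from h import *
d=snap("wrist","w23"); S=snap("side","s23")
cv2.imwrite("pics/s23c.png",cv2.resize(cv2.imread("pics/s23.png")[200:320,310:400],None,fx=5,fy=5))
E
```

```text
time: 16.3
eef_pos: [0.4891, -0.0508, 0.1089]
tcp_rot: [0.734, 0.679, -0.0, -0.0]
ft_force: [-0.5, -0.2, -1.4]
width: 0.0351
```

View pics/w23.png

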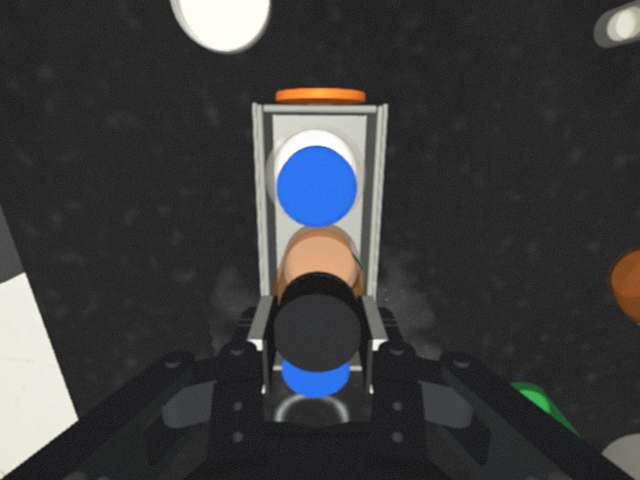

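View pics/s23c.png

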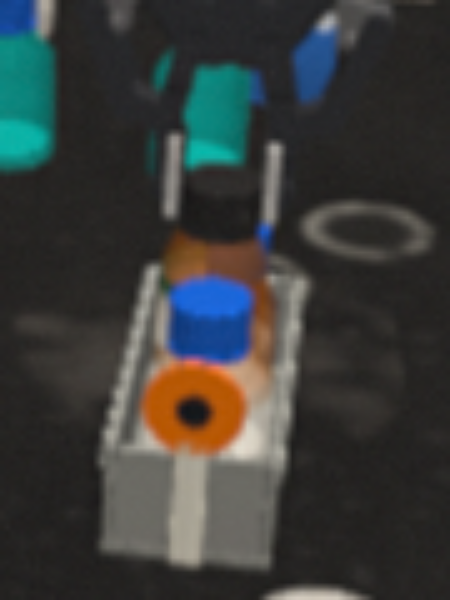

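```bash
python3 -m pendant '[[-0.1,0,1,0,0,0],[-0.1,0,2,0,0,0],[-0.1,0,3,0,0,0],[-0.1,0,3.6,0,0,0],[-0.1,0,3.7,0,0,0],[-0.1,0,3.7,0,0,0]]'
```

```text
time: 17.0
eef_pos: [0.4892, -0.0516, 0.0721]
tcp_rot: [0.734, 0.679, -0.0, -0.0]
ft_force: [0.0, -0.1, -1.3]
width: 0.0349
```

```bash
python3 -m pendant '[[0,0,0.15,0,0,0],[0,0,0.3,0,0,0],[0,0,0.3,0,0,0]]'
```

```text
time: 17.3
eef_pos: [0.4898, -0.0518, 0.0697]
tcp_rot: [0.734, 0.679, 0.0, 0.0]
ft_force: [-0.0, -0.6, -1.5]
width: 0.0351
```

```bash
python3 -m pendant '[[0,0,0.1,0,0,0],[0,0,0.15,0,0,0],[0,0,0.15,0,0,0]]'
```

```text
time: 17.6
eef_pos: [0.4902, -0.0517, 0.0695]
tcp_rot: [0.734, 0.679, 0.0, 0.001]
ft_force: [-2.6, -0.4, 9.1]
width: 0.0345
```

Floor contact felt. Releasing.

```bash
python3 -m pendant '[[0,0,-0.1,0,0,0],[0,0,-0.1,0,0,0],[0,0,-0.1,0,0,0],[0,0,-1,0,0,0],[0,0,-3,0,0,0],[0,0,-6,0,0,0],[0,0,-10,0,0,0],[0,0,-14,0,0,0],[0,0,-16,0,0,0],[0,0,-16,0,0,0]]' 6; python3 - <<'E'
from h import *
d=snap("wrist","w24"); S=snap("side","s24"); print(r.read_state()["eef_pos"])
cv2.imwrite("pics/s24c.png",cv2.resize(cv2.imread("pics/s24.png")[200:320,310:400],None,fx=5,fy=5))
E
```

```text
time: 18.6
eef_pos: [0.4918, -0.0517, 0.2319]
tcp_rot: [0.734, 0.679, 0.002, 0.003]
ft_force: [0.0, 0.2, -0.6]
width: 0.0603
[ 0.48918186 -0.05174465  0.22806111]
```

View pics/w24.png

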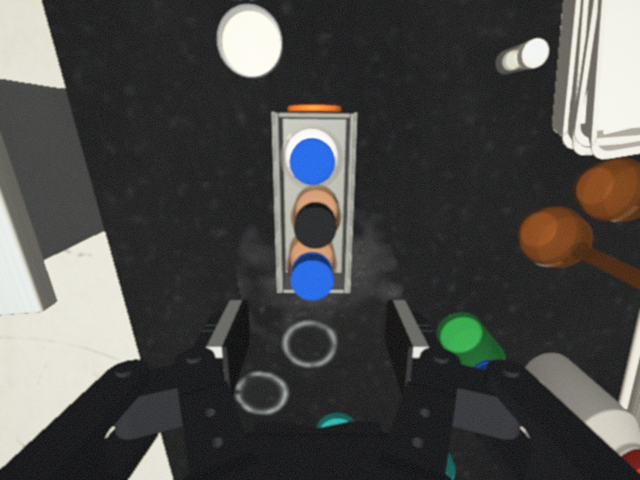

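View pics/s24c.png

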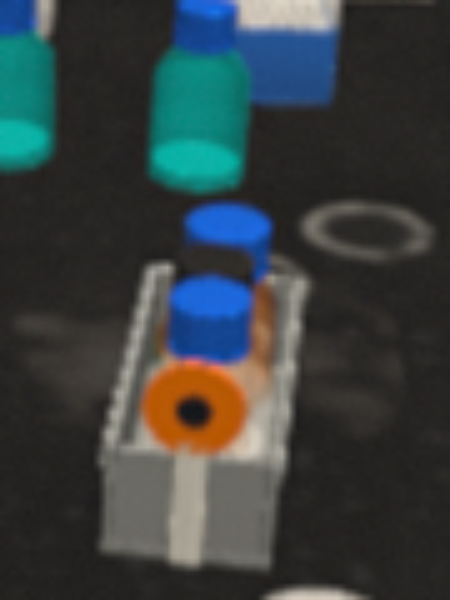

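All three bottles stand in the crate (wrist caps at (312,161), (315,225), (312,280)). Next I hover over the mirror knob, turning about 13° so the jaws align with station x.

```bash
python3 -m pendant '[[4,1,0,0,0,0],[8.5,2.2,0,0,0,-2],[13,3.4,0,0,0,-4],[17.5,4.6,0,0,0,-6],[22,5.8,0,0,0,-8],[26.5,7,0,0,0,-10],[31,8.2,0,0,0,-12],[33.7,8.9,1,0,0,-13],[33.7,8.9,2,0,0,-13],[33.7,8.9,2,0,0,-13],[33.7,8.9,2,0,0,-13]]' 4.5; python3 - <<'E'
from h import *
snap("wrist","w25");d=snap("wrist","w26"); s=r.read_state(); print(s["eef_pos"],s["joint_pos"].round(2),np.degrees(np.arctan2(*Ro.from_quat(s["tcp_rot"]).as_matrix()[[1,0],0])))
E
```

```text
time: 19.8
eef_pos: [0.6038, 0.2751, 0.2064]
tcp_rot: [0.653, 0.757, -0.002, 0.0]
ft_force: [0.4, -0.4, 0.1]
width: 0.0451
[0.60458504 0.27537357 0.20795892] [-0.04  0.5  -0.64  1.5   0.31  1.25 -0.58] 98.41579432568231
```

View pics/w26.png

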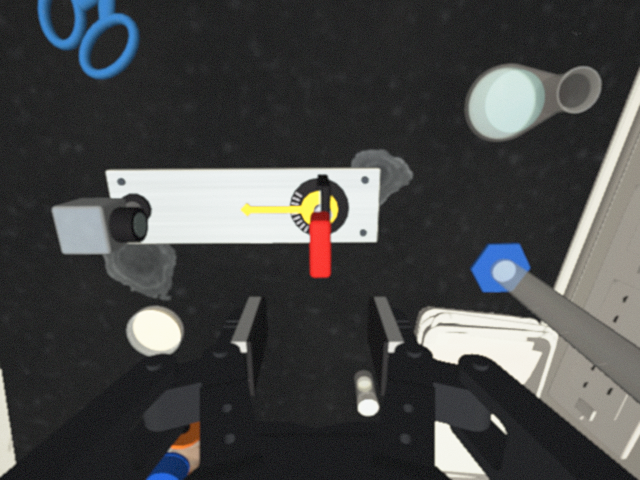

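The wrist view shows the plate spanning (106,170)–(380,242), pivot hub near (320,208), pointer tip at (247,209) and red knob from (311,212) to (331,278). I'll measure from a zoom.

```bash
python3 - <<'E'
import cv2
a=cv2.imread("pics/w26.png")
cv2.imwrite("pics/w26a.png",cv2.resize(a[160:290,230:390],None,fx=4.6,fy=4.6,interpolation=cv2.INTER_CUBIC))
cv2.imwrite("pics/w26b.png",cv2.resize(a[160:260,90:250],None,fx=4.9,fy=4.9,interpolation=cv2.INTER_CUBIC))
E
```

```text
(no output)
```

View pics/w26a.png

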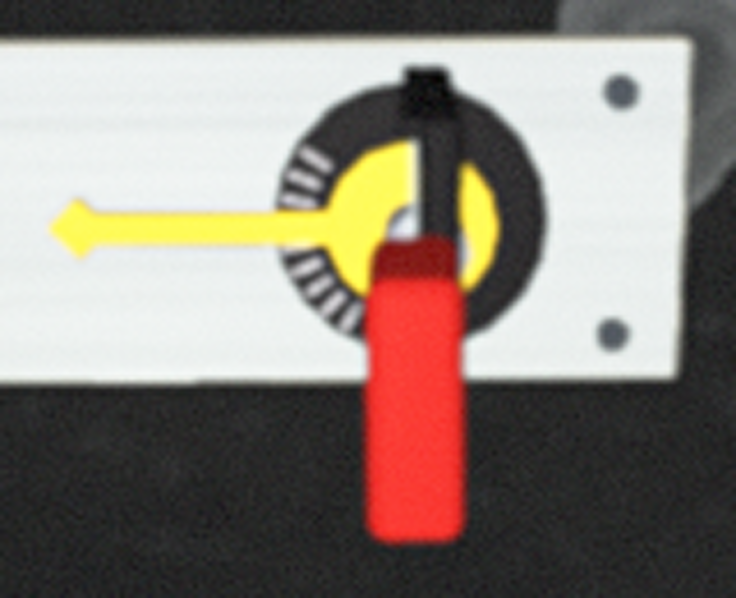

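View pics/w26b.png

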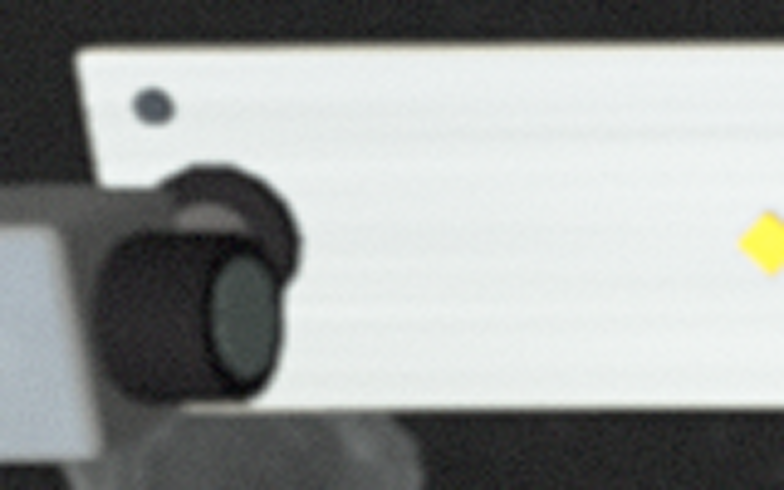

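```bash
python3 - <<'E'
from h import *
d=vision.snapshot("wrist"); s=r.read_state()
P=lambda u,v,z:plane(d,[u,v],z)
az=lambda a,b:np.degrees(np.arctan2(b[1]-a[1],b[0]-a[0]))
hub=P(319.6,209.1,.02);tip=P(240.9,209.6,.02);knob=P(320.2,249.3,.144);lens=P(140.2,224.9,.075)
t0,t1=P(105.9,169.8,.01),P(380,168.3,.01);b0,b1=P(151.2,243.7,.01),P(377.4,242.6,.01)
print("hub",hub,"tip",tip,"len",np.linalg.norm(hub-tip),"az",az(tip,hub))
print("knob",knob,"lens",lens,"lens-knob",np.linalg.norm((lens-knob)[:2]),az(lens,knob))
print("plate",t0,t1,np.linalg.norm(t0-t1),az(t0,t1),az(b0,b1),b1, "width",np.linalg.norm(t1-b1))
print("knob intool",intool(knob), s["eef_pos"])
# knob edges
print(az(P(230+369/4.6,160+520/4.6,.144),P(230+373/4.6,160+290/4.6,.144)),az(P(230+462/4.6,160+520/4.6,.144),P(230+459/4.6,160+290/4.6,.144)))
M=np.array([.4971,.0449]); 
for piv in (hub,knob):
    v=M-piv[:2]; a=np.degrees(np.arctan2(v[1],v[0]))%360; print("sight az",a,"mirror deg for st 8.5",(a-188.5)/2)
E
```

```text
hub [0.60507635 0.27948331 0.02      ] tip [0.52824572 0.26760722 0.02      ] len 0.07774308422052255 az 8.786945936431922
knob [0.60454334 0.28017908 0.144     ] lens [0.4557218  0.25604073 0.075     ] lens-knob 0.15076641485624517 9.212949709008257
plate [0.39205136 0.28549557 0.01      ] [0.65798824 0.32629162 0.01      ] 0.26904784203528653 8.721467817208964 8.711286309906757 [0.67067433 0.25077822 0.01      ] width 0.07657160562764447
knob intool [0.00454516 0.00048252 0.06435361] [0.60467529 0.27566901 0.20835775]
97.14866645993824 99.77619552783372
sight az 245.2838569443756 mirror deg for st 8.5 28.3919284721878
sight az 245.4555554713545 mirror deg for st 8.5 28.47777773567725
```

Pivot is at (0.6048, 0.2798), the lens-to-knob distance comes out as 0.151 m (expected 0.150) and station azimuth is 8.75°. The mirror needs about 28.3°. Going down onto the knob.

```bash
python3 -m pendant '[[0.2,0,2,0,0,-0.4],[0.4,0,4,0,0,-0.4],[0.4,0,5.5,0,0,-0.4],[0.4,0,6.5,0,0,-0.4],[0.4,0,7,0,0,-0.4],[0.4,0,7,0,0,-0.4]]'; python3 - <<'E'
from h import *
snap("wrist","w27");d=snap("wrist","w28"); s=r.read_state(); print(s["eef_pos"],s["width"])
S=snap("side","s28");cv2.imwrite("pics/s28c.png",cv2.resize(S["image"][230:400,240:420,::-1],None,fx=3.4,fy=3.4))
E
```

```text
time: 20.55
eef_pos: [0.6036, 0.2809, 0.1375]
tcp_rot: [0.65, 0.76, -0.0, -0.0]
ft_force: [-0.9, 0.3, 0.6]
width: 0.0452
[0.60410126 0.2815698  0.13861537] 0.04521942142095596
```

View pics/w28.png

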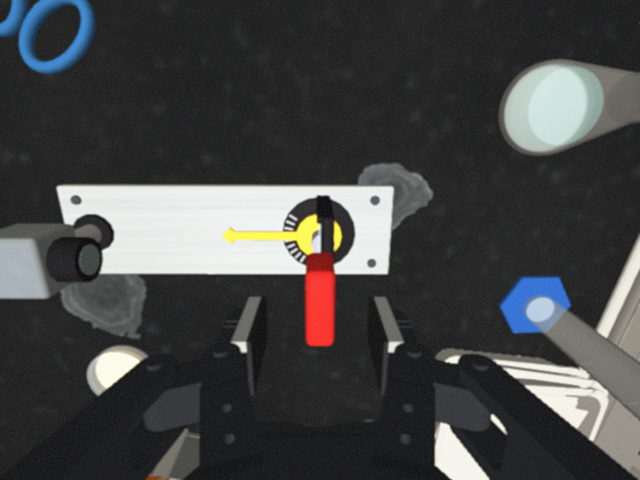

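View pics/s28c.png

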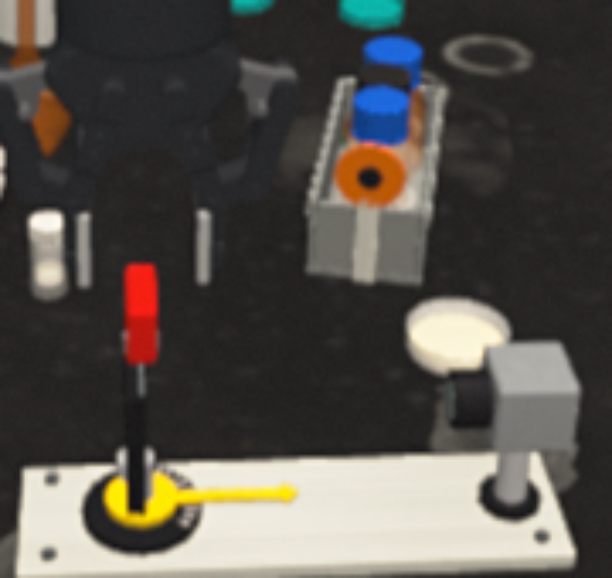

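```bash
python3 -m pendant '[[-0.1,0,1,0,0,0],[-0.2,0,2,0,0,0],[-0.2,0,2.6,0,0,0],[-0.2,0,2.8,0,0,0],[-0.2,0,2.8,0,0,0],[-0.2,0,2.8,0,0,0]]'; python3 - <<'E'
from h import *
d=snap("wrist","w29"); s=r.read_state(); print(s["eef_pos"],s["ft_force"])
E
```

```text
time: 21.3
eef_pos: [0.604, 0.2796, 0.11]
tcp_rot: [0.65, 0.76, 0.0, 0.0]
ft_force: [0.6, -0.6, -0.2]
width: 0.0448
[0.60414353 0.2796003  0.11016768] [-0.10893845  0.16308614 -0.09868605]
```

View pics/w29.png

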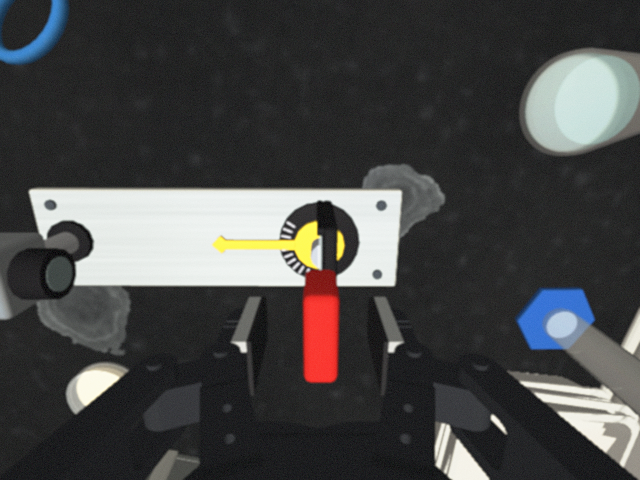

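Centred (knob row 339, expected 338). Gripping the knob.

```bash
python3 -m pendant '[[0,0.1,0,0,0,0],[0,0.1,0,0,0,0],[0,0.1,0,0,0,0],[0,0.1,0,0,0,0],[0,0.1,0,0,0,0],[0,0.1,0,0,0,0],[0,0.1,0,0,0,0]]' 0.8 40; python3 - <<'E'
from h import *
d=snap("wrist","w30"); s=r.read_state(); print(s["eef_pos"],s["ft_force"],s["moment"])
E
```

```text
time: 22.05
eef_pos: [0.6055, 0.2797, 0.1103]
tcp_rot: [0.65, 0.76, 0.001, 0.0]
ft_force: [1.6, 0.4, 2.5]
width: 0.0132
[0.60548373 0.27966048 0.11033674] [2.14586976 0.38032888 2.92674866] [ 0.06548875 -0.36589256 -0.07619007]
```

View pics/w30.png

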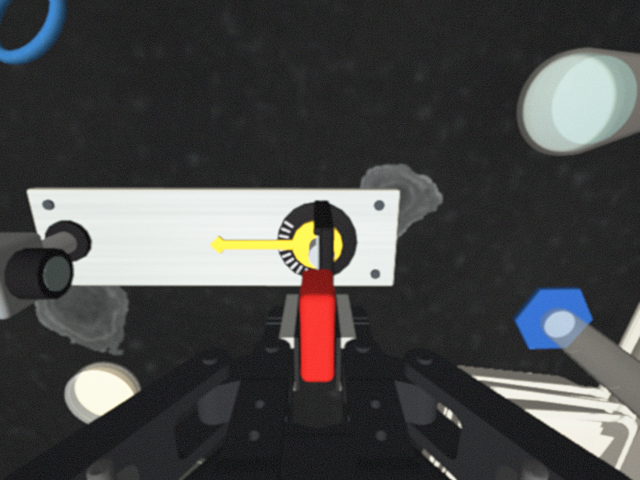

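Gripped at 13 mm. Turning the mirror counter-clockwise.

```bash
python3 -m pendant '[[0,0,0,0,0,-2],[0,0,0,0,0,-5],[0,0,0,0,0,-9],[0,0,0,0,0,-13],[0,0,0,0,0,-17],[0,0,0,0,0,-21],[0,0,0,0,0,-24.5],[0,0,0,0,0,-27],[0,0,0,0,0,-28],[0,0,0,0,0,-28],[0,0,0,0,0,-28]]'; python3 - <<'E'
from h import *
snap("wrist","w31");d=snap("wrist","w32"); s=r.read_state(); print(s["eef_pos"],s["ft_force"],s["moment"],s["width"],np.degrees(np.arctan2(*Ro.from_quat(s["tcp_rot"]).as_matrix()[[1,0],0])))
T=snap("top","t32");cv2.imwrite("pics/t32c.png",cv2.resize(T["image"][190:340,140:370,::-1],None,fx=3.4,fy=3.4))
S=snap("side","s32");cv2.imwrite("pics/s32c.png",cv2.resize(S["image"][230:420,230:430,::-1],None,fx=3,fy=3))
E
```

```text
time: 23.2
eef_pos: [0.6053, 0.2796, 0.1103]
tcp_rot: [0.447, 0.895, 0.0, 0.0]
ft_force: [1.4, -0.5, 4.3]
width: 0.0132
[0.60528375 0.27956085 0.11027571] [ 1.87475269 -0.75197714  5.34981547] [-0.05004674 -0.25436311 -0.05516008] 0.012972207924513724 126.92869794407584
```

View pics/w32.png

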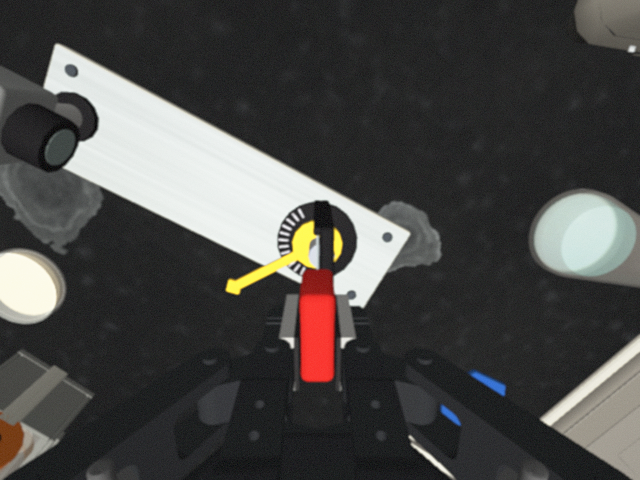

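View pics/t32c.png

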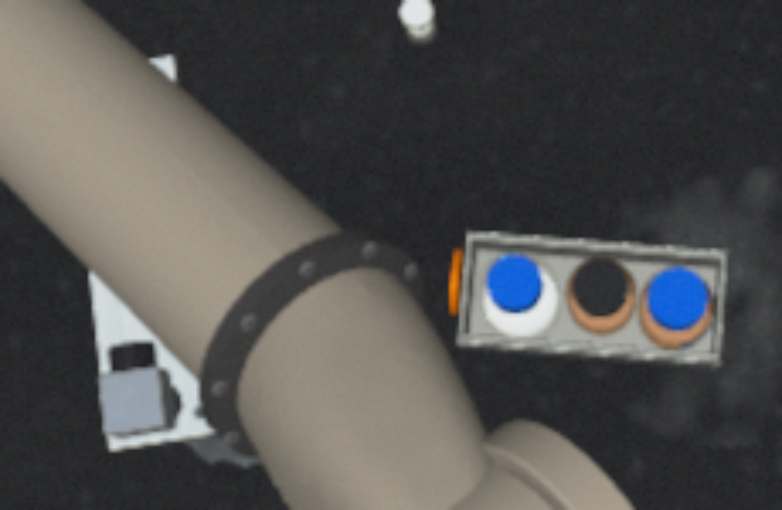

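View pics/s32c.png

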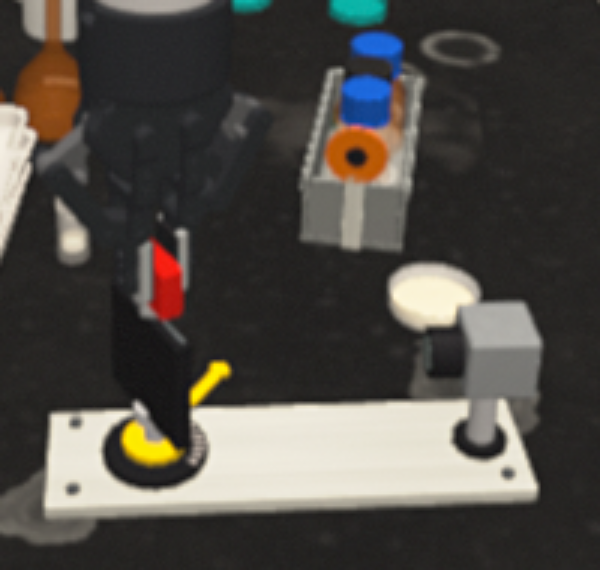

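```bash
python3 - <<'E'
import cv2
a=cv2.imread("pics/w32.png")
cv2.imwrite("pics/w32a.png",cv2.resize(a[190:310,210:370],None,fx=4.9,fy=4.9,interpolation=cv2.INTER_CUBIC))
cv2.imwrite("pics/w32b.png",cv2.resize(a[340:480,0:130],None,fx=4.2,fy=4.2,interpolation=cv2.INTER_CUBIC))
E
```

```text
(no output)
```

View pics/w32a.png

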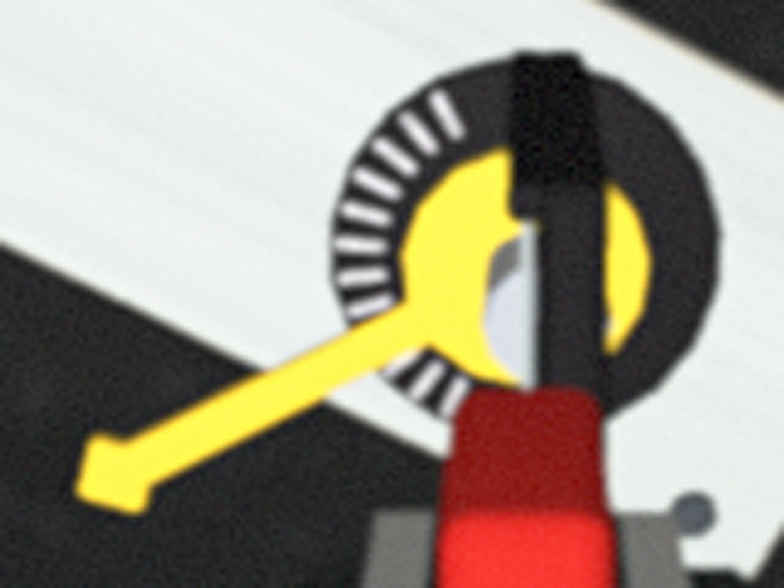

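View pics/w32b.png

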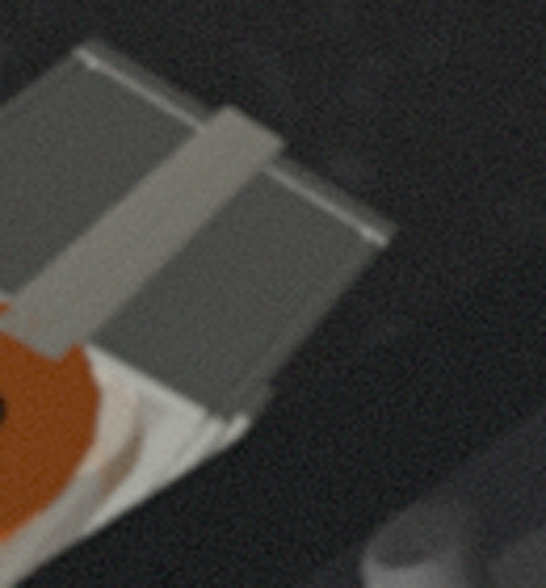

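```bash
cat > meas.py <<'E'
from h import *
d=snap("wrist","wm"); s=r.read_state()
h=cv2.cvtColor(d["image"],cv2.COLOR_RGB2HSV); m=cv2.inRange(h,np.array((22,150,120)),np.array((35,255,255)))
m[:190]=0;m[320:]=0;m[:,:200]=0;m[:,380:]=0
ys,xs=np.nonzero(m); G=np.array([plane(d,[x,y],.02)[:2] for x,y in zip(xs,ys)])
hub0=np.array([.6050,.2796])
D=np.linalg.norm(G-hub0,axis=1); k=(D>.030)&(D<.085); print("n",k.sum(),"maxD",D.max())
l=cv2.fitLine(G[k].astype(np.float32),cv2.DIST_L2,0,1e-5,1e-5).ravel(); v=l[:2]; v=v*np.sign(v@(l[2:]-hub0)); az=np.degrees(np.arctan2(v[1],v[0]))%360
n=np.array([-v[1],v[0]]); print("pointer az",az,"line offset of hub0 mm",1000*n@(hub0-l[2:]))
tip=G[D>.070].mean(0); print("az hub0->tipmean",np.degrees(np.arctan2(*(tip-hub0)[::-1]))%360)
for nm,M in (("crate",np.array([.4971,.0449])),("wristdot",plane(d,[-0.5,437.5],.075)[:2])):
    w=M-hub0;print(nm,M,"az from hub0",np.degrees(np.arctan2(w[1],w[0]))%360,"miss of pointer line mm",1000*n@(M-l[2:]))
S=vision.snapshot("side"); hs=cv2.cvtColor(S["image"],cv2.COLOR_RGB2HSV); mo=cv2.inRange(hs,np.array((4,180,120)),np.array((16,255,255))); mo[:262]=0;mo[300:]=0;mo[:,:330]=0;mo[:,370:]=0
c=max(cv2.findContours(mo,0,1)[0],key=cv2.contourArea); e=cv2.fitEllipse(c); print("side disc",e)
T=vision.snapshot("top"); b,_=blobs(T,(5,180,130),(15,255,255),10,(260,250,290,300)); print("top disc",b)
X=tri([(S,e[0]),(T,b[0][0])]); print("tri",X,"side plane",plane(S,e[0],.075),"top .075",plane(T,b[0][0],.08))
print("tool az",np.degrees(np.arctan2(*Ro.from_quat(s["tcp_rot"]).as_matrix()[[1,0],0])),s["eef_pos"],s["ft_force"].round(1),s["moment"].round(2))
E
python3 meas.py
```

```text
n 686 maxD 0.07925654830178235
pointer az 244.855391403282 line offset of hub0 mm 0.348080543075433
az hub0->tipmean 244.61948649506476
crate [0.4971 0.0449] az from hub0 245.31006331247892 miss of pointer line mm 2.3979212437018163
wristdot [0.50323728 0.05121779] az from hub0 245.98316741623714 miss of pointer line mm 5.2691684366693465
side disc ((348.5300598144531, 280.9223327636719), (16.027074813842773, 19.565542221069336), 99.7516860961914)
top disc [(array([273.3, 272.7]), [272, 264, 4, 18, 42])]
tri [0.49810719 0.04261528 0.07677511] side plane [0.4994385  0.03902036 0.075     ] top .075 [0.49623044 0.0424943  0.08      ]
tool az 126.93506717597955 [0.60526579 0.27957892 0.11028842] [1.4 0.3 5. ] [-0.05 -0.26 -0.1 ]
```

The pointer azimuth is 244.9°. The marker bearings from the pivot are 245.3° (crate geometry), 245.7° (side + top) and about 245.5° (wrist dot, clipped at the image edge). I'll add +0.3° of mirror turn.

```bash
python3 -m pendant '[[0,0,0,0,0,-0.3],[0,0,0,0,0,-0.3],[0,0,0,0,0,-0.3],[0,0,0,0,0,-0.3],[0,0,0,0,0,-0.3]]'; python3 meas.py; python3 - <<'E'
from h import *
S=snap("side","s40");T=snap("top","t40");print(r.read_state()["qvel"].round(4))
E
```

```text
time: 24.05
eef_pos: [0.6053, 0.2796, 0.1103]
tcp_rot: [0.444, 0.896, 0.0, 0.0]
ft_force: [1.6, -1.0, 4.6]
width: 0.0132
n 686 maxD 0.07925292925271073
pointer az 245.24587356971227 line offset of hub0 mm 0.13157831545030518
az hub0->tipmean 245.14699393744155
crate [0.4971 0.0449] az from hub0 245.31006331247892 miss of pointer line mm 0.4209740173355385
wristdot [0.50443595 0.05068908] az from hub0 246.28338612202626 miss of pointer line mm 4.658816357744712
side disc ((348.5300598144531, 280.9223327636719), (16.027074813842773, 19.565542221069336), 99.7516860961914)
top disc [(array([273.3, 272.7]), [272, 264, 4, 18, 41])]
tri [0.49810719 0.04261528 0.07677511] side plane [0.4994385  0.03902036 0.075     ] top .075 [0.49623044 0.0424943  0.08      ]
tool az 127.23454205115573 [0.60526596 0.27958453 0.11028066] [ 1.3 -0.   4.9] [-0.04 -0.29  0.02]
[ 0.0011  0.0001 -0.0001 -0.0006 -0.0003  0.0009 -0.0021]
```

View pics/t40.png

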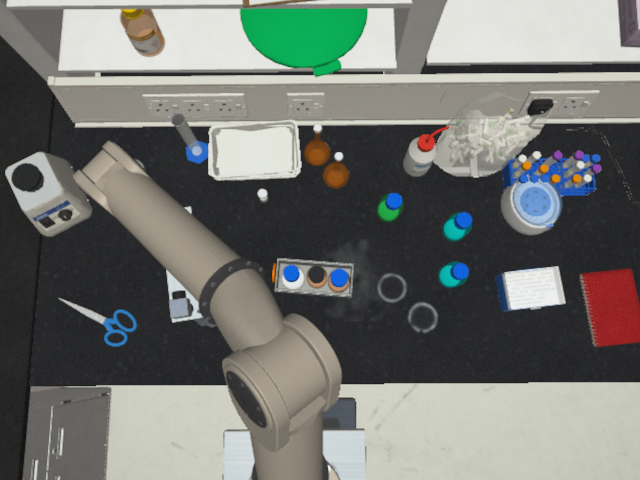

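View pics/wm.png

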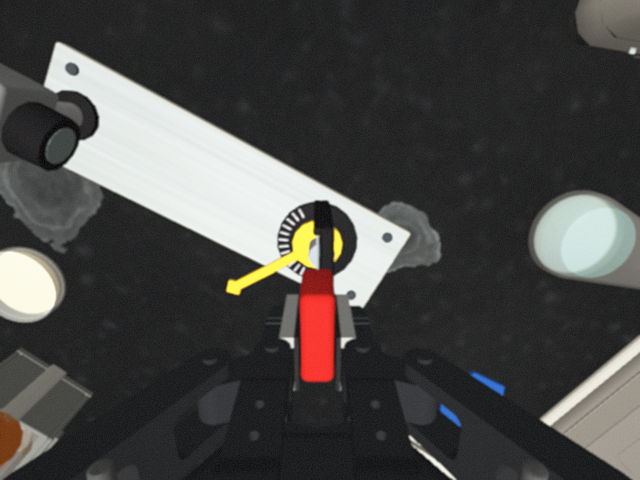

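The pointer line is now at 245.2° (245.7° from the grip angle), against a marker bearing of 245.3–245.7°, and the arm is at rest. The three bottles are upright in the crate, and the vial at top (262,195) and the petri dish are where they were. Handing in.

```bash
python3 -c "
from station import r
print(r.read_state()['width']); print(r.finish_job())"
```

```text
0.013374160972295887
the job is handed in; nothing more can be done
None
```

I packed the clear and brown bottles upright in the crate beside its own bottle. I then turned the mirror about 28.5° by the red knob and handed in at about 24 s, still gripping it (13 mm opening, arm at rest).

- **Bottles:** The last pictures show all three bottles standing in the crate. The vial and the petri dish look unmoved.
- **Mirror aim:** The yellow pointer reads 245.2° by image, or 245.7° from the grip angle. From crate geometry and the side and top views, the marker lies at 245.3° to 245.7°, so the sight line should pass within about 2 mm of the disc's centre.
- **Check that disagreed:** The wrist camera's sight of the black dot gave 246.3°, about 5 mm off. The dot was cut off at the image edge, so I gave it little weight.
- **Missed first grasp:** The fingertips sit about 12 to 18 mm behind the reported TCP, not 17 mm ahead as stated. My first grasp of the clear bottle therefore closed above its cap without touching it. I measured the real offset from two cameras and grasped lower from then on.

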